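# Snap a specimen retainer home with the hand pusher

## Robot

A 6-joint arm with a two-finger parallel gripper is mounted at the origin on the work surface. World frame = base frame: x ahead of the robot, y to its left, z up, the work surface at z = 0. Lengths are in mm, angles in rad, forces in N, time in s.
With the tool pointing down it reaches from about 325 to 900 mm from the base axis. Payload 6.1 kg.
Tool frame: the origin (TCP) lies between the finger pads; the fingertips stand 17 mm ahead of it and the grasp point (between the pads) lies 2 mm behind it; y points along the fingers, x is the direction in which the jaws open and shut, and the axes are right-handed (so a half turn about y gives the same grasp; the last joint's range is limited). The gripper opens to 87 mm and grips with 3 to 60 N. Pads are 19 mm wide; open, the fingers measure 117 mm over their backs; the gripper's body (75 mm by 190 mm) begins 51 mm behind the grasp point.
Start: joints at [1.096, 0.22, 1.526, -0, 1.395, -0.126], TCP at [213.604, 587.358, 239.538] pointing down, gripper open.
Joint ranges: [-2.98, 2.98], [-0.91, 2.08], [0.09, 2.57], [-1.24, 4.39], [0.2, 2.65], [-2.68, 2.68]. Speed limits (rad/s): [2.57, 2.57, 3.01, 3.14, 3.14, 3.14].

## Interface

Orientations are given as a unit quaternion [x, y, z, w].
In Python, from station import ctrl, snapshot gives the robot as it stands.
- The arm moves only by the tool play_rows, never from a script. Its argument "increments" is a list of rows, each an object of numbers: "x", "y", "z": the shift along the tool's x, y, z in mm; "wx", "wy", "wz": the turn, a rotation vector about the tool's x, y, z in degrees. In form: [{"x": .., "y": .., "z": .., "wx": .., "wy": .., "wz": ..}, ...]. A call has 1 to 5 rows; each row shifts and turns the pose as measured when the row begins, along the tool's axes as they then stand; what a row does not reach is not made up. A row lasts 1/12 s, in which the tool goes at most 41.7 mm and 7.16 degrees, less where a joint would pass 70% of its speed; a pose out of reach is approached as far as the arm can. A call with a gripper value outside its range is refused whole. "fingers" is the finger opening in mm, from 0 to 87, set as the call begins (left out, the last holds). The fingers move at their own pace and stop on an object; the grip force is fixed at half the most. Time passes only in rows, so rows that do not move let the fingers close. It gives the time, the measured TCP pose, the force and the opening at its end, in the units of the state.
- ctrl.read_state(): the state, without advancing time (a new reading comes with each control period).
- snapshot(name): name is "scene" or "top" or "wrist"; returns a dict with "pixels" (400x640x3 uint8, red, green, blue), "mtx" (3x3 intrinsics, pixels), "rvec" (rotation vector, rad) and "tvec" (3), from world to camera coordinates, as OpenCV has them; the wrist camera has in their place "T_tool_cam" (4x4, takes a point from camera to tool coordinates, whose origin is the TCP and whose axes are the tool frame's). Camera axes: x right, y down, z forward; pixel columns grow to the right and rows downward; lengths in mm; the calibration is good to about 2 mm. The wrist camera is an equidistant fisheye: a pixel r from the principal point sees the ray r / f radians off the axis. A picture is of the moment at which its call begins: read the wrist's pose just before it. There is no depth.
- ctrl.sign_off(): hands the job in, once; it reports no verdict.
The state is a dict: "time_s": time; "qpos": joint angles; "joint_velocities": joint speeds; "effort": joint torques, N m; "tcp_pos": TCP position; "orientation": TCP orientation; "wrist_force": force on the tool from outside, world axes, zero at the start; "wrist_torque": the same for the moment, N m; "gripper_width": opening from 0.0 (shut) to 1.0 (fully open).
Only numpy, scipy, OpenCV 4.12 (cv2) and the standard library are available. Lean on these libraries where they do the work, as an engineer would, in place of code of your own. Each camera call takes 0.05 s, during which the arm holds its last target. There are 200 camera calls.

## Task

One of the three specimen cells on the bench still has its white retainer disc standing proud of the recess. Take the hand pusher from its leaning rest, hold it upright and with its steel foot press that disc straight down until it snaps fully home, without touching the disc with the gripper; then lay the pusher back in its rest as you found it, foot down against the stop, let go, and leave everything else on the bench where it is.

Things in the scene. Friction and masses are not known exactly. Their poses are not given: they have to be found in the camera images.
- cell_a: Specimen cell to finish, fixed: blue foot 70 x 70 x 10 mm, dark steel block 58 x 58 mm, top 55 mm above the bench, with a round recess 41.6 mm wide, 14 mm deep and sprung catches in its wall. Origin: centre of underside, on the bench; z up, x and y along its sides. Two other cells are alike but their discs are already flush. Cells and pusher rest stand in a row across the bench, any order.
- seat (a point): Centre of the floor of that cell's recess, 41 mm above the bench: the disc's underside finally rests here, its top then flush with the block. The catches yield halfway down at about 6 to 14 N of straight push, then click over the disc's upper bevel; keep pushing until it is on the floor. Axes as the cell's.
- retainer: White plastic retainer disc to be pressed home, loose, 25 g, 40 mm wide, 14 mm thick, bevelled edges, flat top face 33 mm wide. Origin: centre of its underside, z to its top. It starts level and centred on the catches, its top about 8 mm above the block.
- pusher: Hand pusher, loose, about 0.16 kg: straight tool 135 mm long. Steel foot 26 mm wide to 12 mm, neck 18 mm wide to 40 mm, black handle to 135 mm: round, 26 mm, to 71 mm, then 22 x 22 mm square, flats square to its x and y. Origin: centre of the foot's flat pressing face; z along the tool to the handle's end. It starts in its rest, leaning 30 degrees from vertical; its lower 68 mm lie in the trough, the handle above is free all round.
- pusher_top (a point): Centre of the handle's end face, 135 mm along the pusher's z from the foot's face.
- rest: Pusher's rest, fixed: grey base 84 x 64 x 10 mm with a dark steel 90-degree V trough, 68 mm long, leaning 30 degrees towards the rest's -x, with a stop plate at its foot. From foot to handle the pusher points along (-sin 30, 0, cos 30) here. The open side faces (cos 30, 0, sin 30): the pusher leaves and enters that way or lengthwise. Origin: centre of underside; z up, y across the trough.
- rest_foot (a point): Where the centre of the pusher's foot face lies when the pusher is in its rest: on the stop plate, 24 mm along the rest's x and 34 mm above the bench. Axes as the rest's.
- weight: Bystander, to be left alone: brass knobbed weight, 26 mm wide, 34 mm tall. Origin: on its underside.
- specimen: Bystander, to be left alone: white plastic test block 22 x 22 x 30 mm. Origin: on its underside.
- probe: Bystander, to be left alone: aluminium probe cylinder, 22 mm wide, 40 mm tall. Origin: on its underside.
- wrench: Bystander, to be left alone: steel wrench lying on the bench behind the cells. Origin: on its underside.
- beaker: Bystander, to be left alone: glass beaker, 64 mm wide, 85 mm tall. Origin: on its underside.
- jar: Bystander, to be left alone: lidded jar, 56 mm wide, 75 mm tall. Origin: on its underside.
- driver: Bystander, to be left alone: screwdriver lying on the bench near the robot. Origin: on its underside.
Not all that is in view belongs to the job. What is shaped like the cell_a but green or pink is not meant.

How it is judged:
By the outcome, as a careful person would: the job done as asked, in the order asked, and still so for the second after the job is handed in, with the robot touching nothing.
It also fails if it takes over 48 s, if anything falls off the work surface, if the arm or the gripper's body presses on something with over 40 N, if the wrist force passes 120 N, or if a joint passes its speed limit or range.

## Working session

There is one attempt and no reset: what is moved stays moved. The work goes in short steps, Python scripts to look and compute and a tool call to move; the robot and the scene stay as the last step left them, time stands still between calls to the robot, and variables do not carry over. Pictures are saved under pics/ and viewed, about 8 in all and at most 12, crops included, and the job is handed in when it is done.

Besides the shell and the picture viewer there is one more tool, called after "Request:" as a command line: name --argument value ..., lists and objects as JSON in quotes. play_rows: Moves the arm, as the interface text tells. Its arguments: {"type":"object","properties":{"increments":{"type":"array","items":{"type":"object","properties":{"x":{"type":"number"},"y":{"type":"number"},"z":{"type":"number"},"wx":{"type":"number"},"wy":{"type":"number"},"wz":{"type":"number"}}}},"fingers":{"type":"number"}},"required":["increments"]}

```bash
mkdir -p pics; ls
python3 - <<'E'
from station import ctrl, snapshot
import cv2, numpy as np
s=ctrl.read_state(); print(s)
for n in ("scene","top"):
    d=snapshot(n); np.savez(f"{n}0.npz",**d); cv2.imwrite(f"pics/{n}0.png",d["pixels"][:,:,::-1])
    R=cv2.Rodrigues(np.array(d["rvec"],float))[0]; print(n,d["mtx"],-R.T@np.array(d["tvec"]).ravel(),R)
E
```

```text
pics
{'time_s': 0.0, 'qpos': array([ 1.09589496e+00,  2.21242270e-01,  1.52762686e+00,  1.70063719e-05,
        1.39468804e+00, -1.26105256e-01]), 'joint_velocities': array([ 5.85689808e-04,  3.96196979e-05,  1.93440347e-03, -8.79660002e-04,
        1.90029578e-03,  1.00057541e-03]), 'effort': array([ 9.04475564e-04, -4.94599557e+01, -3.87394452e+01,  7.02564977e-02,
        5.66713989e-02, -1.06954019e-04]), 'tcp_pos': array([213.33252006, 586.83369096, 238.41888749]), 'orientation': array([ 0.5794921 ,  0.40503959, -0.4062741 , -0.57885508]), 'wrist_force': array([0.08027661, 0.36455946, 0.31297663]), 'wrist_torque': array([-0.01727644, -0.00217229, -0.00821264]), 'gripper_width': 1.0076694670948152}
scene [[393.08124668   0.         319.19800606]
 [  0.         393.08124668 194.41078936]
 [  0.           0.           1.        ]] [1275.95739247 -459.43667086  716.31680262] [[ 0.62224501  0.78273049 -0.01200522]
 [ 0.43528488 -0.35870218 -0.82574803]
 [-0.65064446  0.50859191 -0.56391139]]
top [[380.56856297   0.         319.02991692]
 [  0.         380.56856297 202.57190226]
 [  0.           0.           1.        ]] [373.42448698  63.46545561 972.50419555] [[ 6.44018161e-02 -9.97923895e-01 -5.52320174e-04]
 [-9.75947407e-01 -6.28680122e-02 -2.08744515e-01]
 [ 2.08276417e-01  1.39825613e-02 -9.77970052e-01]]
```

View pics/scene0.png

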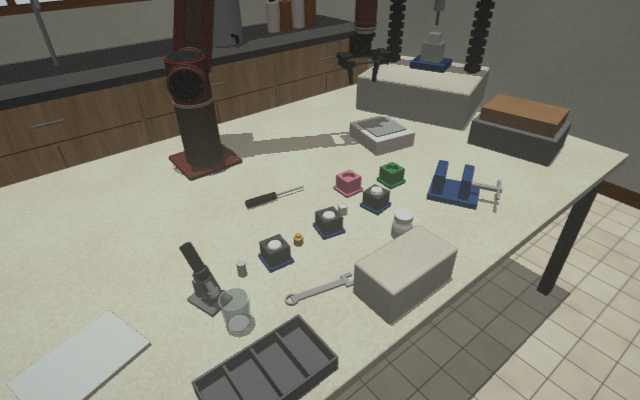

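View pics/top0.png

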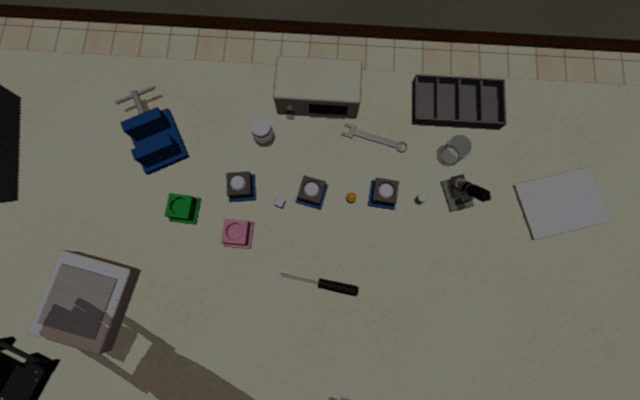

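The scene view shows three blue-footed cells at about (276,250), (329,220) and (376,197), and the pusher in its rest at (203,275). In the top view the cells are at (384,192), (312,191) and (240,185), and the rest is at (460,192). The green (392,173) and pink (348,181) lookalikes are excluded. The candidates for the proud disc are the three blue cells, so I'll check them in a close crop.

Run:
```python
import cv2, numpy as np
s=cv2.imread("pics/scene0.png"); t=cv2.imread("pics/top0.png")
def c(im,u,v,w=28,k=4):
    return cv2.resize(im[v-w:v+w,u-w:u+w],None,fx=200/(2*w),fy=200/(2*w),interpolation=cv2.INTER_CUBIC)
def c2(im,u,v,w): return cv2.resize(im[v-w:v+w,u-w:u+w],(266,266),interpolation=cv2.INTER_CUBIC)
a=np.hstack([c2(s,276,250,20),c2(s,329,220,20),c2(s,376,197,20)])
b=np.hstack([c2(t,384,192,22),c2(t,312,191,22),c2(t,240,185,22)])
cv2.imwrite("pics/m1.png",np.vstack([a,np.clip(b.astype(float)*1.6,0,255).astype(np.uint8)]))
e=np.hstack([cv2.resize(s[230:320,160:260],(400,360),interpolation=cv2.INTER_CUBIC),cv2.resize(t[160:223,430:500],(400,360),interpolation=cv2.INTER_CUBIC)])
cv2.imwrite("pics/m2.png",np.clip(e.astype(float)*1.8,0,255).astype(np.uint8))
```

```text
(no output)
```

View pics/m1.png

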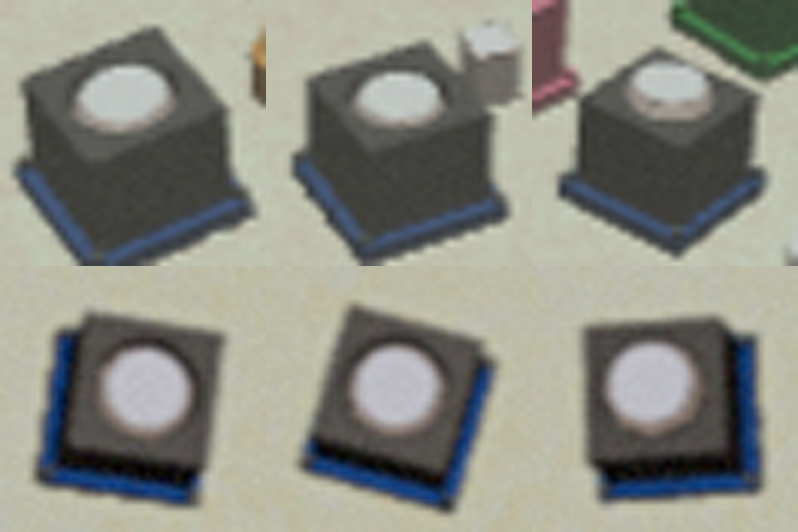

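View pics/m2.png

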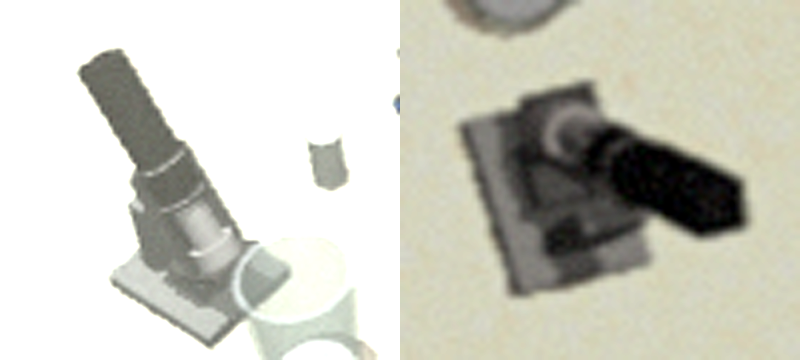

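The crops show that the cell at scene (376,197) / top (240,185) is the proud one: its disc's side wall is visible and it sits off-centre in the top view. The other two discs are flush inside their rings. The pusher handle's end is near scene (186,245) / top (487,196).

```bash
cat > h.py <<'E'
import cv2, numpy as np
from scipy.spatial.transform import Rotation as Ro
def cam(d):
    R=cv2.Rodrigues(np.array(d["rvec"],float))[0]; t=np.array(d["tvec"],float).ravel()
    return np.array(d["mtx"],float),R,t,-R.T@t
def ray(d,uv):
    K,R,t,C=cam(d); return C,R.T@np.linalg.inv(K)@np.array([uv[0],uv[1],1.])
def onz(d,uv,z):
    C,r=ray(d,uv); return C+r*(z-C[2])/r[2]
def tri(d1,u1,d2,u2):
    a,p=ray(d1,u1); b,q=ray(d2,u2); p/=np.linalg.norm(p); q/=np.linalg.norm(q)
    s=np.linalg.lstsq(np.c_[p,-q],b-a,rcond=None)[0]; P=a+s[0]*p; Q=b+s[1]*q
    return (P+Q)/2,np.linalg.norm(P-Q)
def proj(d,X):
    K,R,t,C=cam(d); return cv2.projectPoints(np.atleast_2d(np.array(X,float)),np.array(d["rvec"],float),t,K,None)[0][:,0]
E
python3 - <<'E'
from h import *
np.set_printoptions(precision=1,suppress=True)
S=np.load("scene0.npz");T=np.load("top0.npz")
def cen(d,box,thr):
    u0,v0,u1,v1=box; g=d["pixels"][v0:v1,u0:u1].astype(int); m=(g.min(2)>thr).astype(np.uint8)
    n,l,st,c=cv2.connectedComponentsWithStats(m); k=1+np.argmin(np.hypot(*(c[1:]-[(u1-u0)/2,(v1-v0)/2]).T)) 
    return c[k]+[u0,v0],st[k][2:]
for nm,bs,bt in(("L",(266,240,286,252),(376,184,393,200)),("M",(319,210,339,224),(304,182,321,199)),("R",(366,186,387,202),(230,175,247,192))):
    for th in (130,150,):
        a,sa=cen(S,bs,th+20);b,sb=cen(T,bt,th); print(nm,th,a,sa,b,sb,tri(S,a,T,b),"topray z63/55",onz(T,b,63),onz(T,b,55))
# blue foot corners of R cell, scene and top (hue)
for nm,d,box in(("T",T,(220,165,262,208)),("S",S,(355,180,398,218))):
    u0,v0,u1,v1=box; h=cv2.cvtColor(d["pixels"][v0:v1,u0:u1],cv2.COLOR_RGB2HSV); m=((h[...,0]>100)&(h[...,0]<130)&(h[...,1]>110)).astype(np.uint8)
    p=np.argwhere(m)[:,::-1]+[u0,v0]; hull=cv2.approxPolyDP(cv2.convexHull(p.astype(np.int32)),1.6,True)[:,0]
    print(nm,m.sum()); 
    for q in hull: print(q,onz(d,q,10))
print("ptop",tri(S,(185.7,244.5),T,(486.9,195.9)))
for q in((440.3,181.4),(450.1,212),(473.8,205.8)): print("base",onz(T,q,10))
s=Ro.from_quat([0.5794921,0.40503959,-0.4062741,-0.57885508]).as_matrix();print(s)
E
```

```text
Traceback (most recent call last):
ValueError: attempt to get argmin of an empty sequence
```

Run:
```python
from h import *
np.set_printoptions(precision=1,suppress=True)
S=np.load("scene0.npz");T=np.load("top0.npz")
def cen(d,box):
    u0,v0,u1,v1=box; g=d["pixels"][v0:v1,u0:u1].min(2); th,m=cv2.threshold(g,0,1,cv2.THRESH_OTSU)
    n,l,st,c=cv2.connectedComponentsWithStats(m); k=1+np.argmax(st[1:,4]) 
    return c[k]+[u0,v0],st[k][2:],th
for nm,bs,bt in(("L",(266,240,286,252),(376,184,393,200)),("M",(319,210,339,224),(304,182,321,199)),("R",(366,186,387,202),(230,175,247,192))):
    a,sa,_=cen(S,bs);b,sb,_=cen(T,bt); print(nm,a,sa,b,sb,tri(S,a,T,b),"topray z63/55",onz(T,b,63),onz(T,b,55))
for nm,d,box in(("T",T,(220,165,262,208)),("S",S,(355,180,398,218))):
    u0,v0,u1,v1=box; h=cv2.cvtColor(d["pixels"][v0:v1,u0:u1],cv2.COLOR_RGB2HSV); m=((h[...,0]>100)&(h[...,0]<130)&(h[...,1]>110)).astype(np.uint8)
    p=np.argwhere(m)[:,::-1]+[u0,v0]; hull=cv2.approxPolyDP(cv2.convexHull(p.astype(np.int32)),1.6,True)[:,0]
    print(nm,m.sum()); 
    for q in hull: print(q,onz(d,q,10))
P,e=tri(S,(185.7,244.5),T,(486.9,195.9));print("ptop",P,e)
for q in((440.3,181.4),(450.1,212),(473.8,205.8)): print("base",onz(T,q,10))
s=Ro.from_quat([0.5794921,0.40503959,-0.4062741,-0.57885508]).as_matrix();print(s)
```

```text
L [274.  244.2] [ 13  10 104] [385.6 190. ] [ 14  13 151] (array([612. , -87.3,  51.8]), np.float64(1.1188833359643557)) topray z63/55 [609.3 -85.   63. ] [611.4 -86.3  55. ]
M [328.5 214.4] [12  8 82] [311.  188.8] [ 15  14 146] (array([603.1,  98.7,  51.6]), np.float64(0.39252306023097105)) topray z63/55 [600.4  98.4  63. ] [602.3  98.7  55. ]
R [377.4 189.7] [ 16   9 106] [237.1 182. ] [ 14  13 146] (array([608.1, 284. ,  58.2]), np.float64(2.2945462034962874)) topray z63/55 [606.1 281.9  63. ] [608.2 283.8  55. ]
T 134
[253 176] [638.5 254.8  10. ]
[253 199] [576.9 248.6  10. ]
[231 200] [570.5 305.2  10. ]
[230 197] [578.3 308.7  10. ]
S 5
[381 209] [640.4 272.8  10. ]
[379 211] [643.7 260.9  10. ]
[373 210] [628.8 250.7  10. ]
[363 205] [591.2 245.3  10. ]
ptop [ 588.2 -293.3  150.4] 3.8466607558815635
base [ 655.3 -235.8   10. ]
base [ 575.3 -260.8   10. ]
base [ 595.6 -321.9   10. ]
[[ 0.3 -0.  -0.9]
 [ 0.9 -0.   0.3]
 [-0.  -1.   0. ]]
```

Measured positions, checked against the given sizes:
- **Cells:** the right-hand cell's disc triangulates highest, 58 mm against 52 mm, at about (607,283). That makes it the proud one.
- **Rest:** its base sides measure 83.8 and 64.4 mm, which matches 84 × 64. The yaw is about 17.4° and the foot point about (648,-272,34).
- **Pusher top:** predicted at (584,-292,151), triangulated at (588,-293,150).

I'll take the axial grasp, with tool y along −pusher z.

```bash
cat > plan.py <<'E'
# plan(target pos, tool x dir, tool y dir): prints tool-frame rows
import json; from h import *; from station import ctrl
YR=np.deg2rad(17.35); XR=np.array([np.cos(YR),np.sin(YR),0]); YRv=np.array([-np.sin(YR),np.cos(YR),0]); Z=np.array([0,0,1.])
PZ=-.5*XR+np.sqrt(.75)*Z; OPEN=np.sqrt(.75)*XR+.5*Z
FOOT=np.array([648.4,-271.7,34.])
def frame(x,y):
    y=y/np.linalg.norm(y); x=x-y*(x@y); x/=np.linalg.norm(x); return np.c_[x,y,np.cross(x,y)]
def plan(p,R,n=5,step=40,ang=7,dec=0,show=True):
    s=ctrl.read_state(); c=s["tcp_pos"]; A=Ro.from_quat(s["orientation"]); dR=(A.inv()*Ro.from_matrix(R)).as_rotvec(degrees=True); d=p-c
    k=max(1,int(np.ceil(max(np.linalg.norm(d)/step,np.linalg.norm(dR)/ang))))
    rows=[]
    for i in range(min(k,n)):
        B=A*Ro.from_rotvec(dR*i/k,degrees=True); t=np.r_[B.inv().apply(d/k),dR/k]; rows.append({a:(round(float(v),dec) if a[0]!='w' else round(float(v),1)) for a,v in zip(["x","y","z","wx","wy","wz"],t)})
    print("t",round(s["time_s"],2),"pos",c.round(1),"dist",d.round(1),"rot",dR.round(1),"rows",k,"F",s["wrist_force"].round(1),"w",round(s["gripper_width"]*87,1),"q",s["qpos"].round(2))
    if show:
        for i in range(0,len(rows),5): print(json.dumps(rows[i:i+5]))
DOWN=frame(-YRv,-Z); TILT=frame(-YRv,-PZ)
E
python3 -c "
from plan import *
plan(np.array([500,-300,265.]),DOWN,25)"
```

```text
t 0.1 pos [213.4 586.9 238.5] dist [ 286.6 -886.9   26.5] rot [ 1.000e-01  1.427e+02 -1.000e-01] rows 24 F [-0.7  0.3 -0. ] w 86.9 q [ 1.1   0.22  1.53 -0.    1.39 -0.13]
[{"x": -31.0, "y": -1.0, "z": -24.0, "wx": 0.0, "wy": 5.9, "wz": -0.0}, {"x": -28.0, "y": -1.0, "z": -27.0, "wx": 0.0, "wy": 5.9, "wz": -0.0}, {"x": -25.0, "y": -1.0, "z": -30.0, "wx": 0.0, "wy": 5.9, "wz": -0.0}, {"x": -22.0, "y": -1.0, "z": -32.0, "wx": 0.0, "wy": 5.9, "wz": -0.0}, {"x": -18.0, "y": -1.0, "z": -34.0, "wx": 0.0, "wy": 5.9, "wz": -0.0}]
[{"x": -15.0, "y": -1.0, "z": -36.0, "wx": 0.0, "wy": 5.9, "wz": -0.0}, {"x": -11.0, "y": -1.0, "z": -37.0, "wx": 0.0, "wy": 5.9, "wz": -0.0}, {"x": -7.0, "y": -1.0, "z": -38.0, "wx": 0.0, "wy": 5.9, "wz": -0.0}, {"x": -3.0, "y": -1.0, "z": -39.0, "wx": 0.0, "wy": 5.9, "wz": -0.0}, {"x": 1.0, "y": -1.0, "z": -39.0, "wx": 0.0, "wy": 5.9, "wz": -0.0}]
[{"x": 5.0, "y": -1.0, "z": -39.0, "wx": 0.0, "wy": 5.9, "wz": -0.0}, {"x": 9.0, "y": -1.0, "z": -38.0, "wx": 0.0, "wy": 5.9, "wz": -0.0}, {"x": 13.0, "y": -1.0, "z": -37.0, "wx": 0.0, "wy": 5.9, "wz": -0.0}, {"x": 17.0, "y": -1.0, "z": -35.0, "wx": 0.0, "wy": 5.9, "wz": -0.0}, {"x": 20.0, "y": -1.0, "z": -33.0, "wx": 0.0, "wy": 5.9, "wz": -0.0}]
[{"x": 23.0, "y": -1.0, "z": -31.0, "wx": 0.0, "wy": 5.9, "wz": -0.0}, {"x": 26.0, "y": -1.0, "z": -28.0, "wx": 0.0, "wy": 5.9, "wz": -0.0}, {"x": 29.0, "y": -1.0, "z": -26.0, "wx": 0.0, "wy": 5.9, "wz": -0.0}, {"x": 32.0, "y": -1.0, "z": -22.0, "wx": 0.0, "wy": 5.9, "wz": -0.0}, {"x": 34.0, "y": -1.0, "z": -19.0, "wx": 0.0, "wy": 5.9, "wz": -0.0}]
[{"x": 36.0, "y": -1.0, "z": -15.0, "wx": 0.0, "wy": 5.9, "wz": -0.0}, {"x": 37.0, "y": -1.0, "z": -12.0, "wx": 0.0, "wy": 5.9, "wz": -0.0}, {"x": 38.0, "y": -1.0, "z": -8.0, "wx": 0.0, "wy": 5.9, "wz": -0.0}, {"x": 39.0, "y": -1.0, "z": -4.0, "wx": 0.0, "wy": 5.9, "wz": -0.0}]
```

Request:
play_rows --increments '[{"x": -31,"y": -1,"z": -24,"wy": 6},{"x": -28,"y": -1,"z": -27,"wy": 6},{"x": -25,"y": -1,"z": -30,"wy": 6},{"x": -22,"y": -1,"z": -32,"wy": 6},{"x": -18,"y": -1,"z": -34,"wy": 6}]' --fingers 50

```text
schema error: expected keys x, y, z, wx, wy, wz
```

Request:
play_rows --increments '[{"x": -15,"y": -1,"z": -36,"wy": 6},{"x": -11,"y": -1,"z": -37,"wy": 6},{"x": -7,"y": -1,"z": -38,"wy": 6},{"x": -3,"y": -1,"z": -39,"wy": 6},{"x": 1,"y": -1,"z": -39,"wy": 6}]'

```text
schema error: expected keys x, y, z, wx, wy, wz
```

```bash
python3 -c "
from plan import *
plan(np.array([500,-300,265.]),DOWN,25)"
```

```text
t 0.1 pos [213.4 586.9 238.5] dist [ 286.6 -886.9   26.5] rot [ 1.000e-01  1.427e+02 -1.000e-01] rows 24 F [-0.7  0.3 -0. ] w 86.9 q [ 1.1   0.22  1.53 -0.    1.39 -0.13]
[{"x": -31.0, "y": -1.0, "z": -24.0, "wx": 0.0, "wy": 5.9, "wz": -0.0}, {"x": -28.0, "y": -1.0, "z": -27.0, "wx": 0.0, "wy": 5.9, "wz": -0.0}, {"x": -25.0, "y": -1.0, "z": -30.0, "wx": 0.0, "wy": 5.9, "wz": -0.0}, {"x": -22.0, "y": -1.0, "z": -32.0, "wx": 0.0, "wy": 5.9, "wz": -0.0}, {"x": -18.0, "y": -1.0, "z": -34.0, "wx": 0.0, "wy": 5.9, "wz": -0.0}]
[{"x": -15.0, "y": -1.0, "z": -36.0, "wx": 0.0, "wy": 5.9, "wz": -0.0}, {"x": -11.0, "y": -1.0, "z": -37.0, "wx": 0.0, "wy": 5.9, "wz": -0.0}, {"x": -7.0, "y": -1.0, "z": -38.0, "wx": 0.0, "wy": 5.9, "wz": -0.0}, {"x": -3.0, "y": -1.0, "z": -39.0, "wx": 0.0, "wy": 5.9, "wz": -0.0}, {"x": 1.0, "y": -1.0, "z": -39.0, "wx": 0.0, "wy": 5.9, "wz": -0.0}]
[{"x": 5.0, "y": -1.0, "z": -39.0, "wx": 0.0, "wy": 5.9, "wz": -0.0}, {"x": 9.0, "y": -1.0, "z": -38.0, "wx": 0.0, "wy": 5.9, "wz": -0.0}, {"x": 13.0, "y": -1.0, "z": -37.0, "wx": 0.0, "wy": 5.9, "wz": -0.0}, {"x": 17.0, "y": -1.0, "z": -35.0, "wx": 0.0, "wy": 5.9, "wz": -0.0}, {"x": 20.0, "y": -1.0, "z": -33.0, "wx": 0.0, "wy": 5.9, "wz": -0.0}]
[{"x": 23.0, "y": -1.0, "z": -31.0, "wx": 0.0, "wy": 5.9, "wz": -0.0}, {"x": 26.0, "y": -1.0, "z": -28.0, "wx": 0.0, "wy": 5.9, "wz": -0.0}, {"x": 29.0, "y": -1.0, "z": -26.0, "wx": 0.0, "wy": 5.9, "wz": -0.0}, {"x": 32.0, "y": -1.0, "z": -22.0, "wx": 0.0, "wy": 5.9, "wz": -0.0}, {"x": 34.0, "y": -1.0, "z": -19.0, "wx": 0.0, "wy": 5.9, "wz": -0.0}]
[{"x": 36.0, "y": -1.0, "z": -15.0, "wx": 0.0, "wy": 5.9, "wz": -0.0}, {"x": 37.0, "y": -1.0, "z": -12.0, "wx": 0.0, "wy": 5.9, "wz": -0.0}, {"x": 38.0, "y": -1.0, "z": -8.0, "wx": 0.0, "wy": 5.9, "wz": -0.0}, {"x": 39.0, "y": -1.0, "z": -4.0, "wx": 0.0, "wy": 5.9, "wz": -0.0}]
```

All six keys are needed in every row.

Request:
play_rows --increments '[{"x": -31,"y": -1,"z": -24,"wx": 0,"wy": 6,"wz": 0},{"x": -28,"y": -1,"z": -27,"wx": 0,"wy": 6,"wz": 0},{"x": -25,"y": -1,"z": -30,"wx": 0,"wy": 6,"wz": 0},{"x": -22,"y": -1,"z": -32,"wx": 0,"wy": 6,"wz": 0},{"x": -18,"y": -1,"z": -34,"wx": 0,"wy": 6,"wz": 0}]' --fingers 50

```text
time_s: 0.52
tcp_pos: [269.9, 399.2, 237.2]
orientation: [0.667, 0.235, -0.242, -0.664]
wrist_force: [1.0, 1.0, 0.7]
gripper_width: 0.702
```

Request:
play_rows --increments '[{"x": -15,"y": -1,"z": -36,"wx": 0,"wy": 6,"wz": 0},{"x": -11,"y": -1,"z": -37,"wx": 0,"wy": 6,"wz": 0},{"x": -7,"y": -1,"z": -38,"wx": 0,"wy": 6,"wz": 0},{"x": -3,"y": -1,"z": -39,"wx": 0,"wy": 6,"wz": 0},{"x": 1,"y": -1,"z": -39,"wx": 0,"wy": 6,"wz": 0}]'

```text
time_s: 0.93
tcp_pos: [323.4, 203.5, 241.1]
orientation: [0.708, 0.046, -0.053, -0.702]
wrist_force: [0.6, 0.6, -0.1]
gripper_width: 0.581
```

```bash
python3 -c "
from plan import *
plan(np.array([500,-300,265.]),DOWN,15)"
```

```text
t 0.93 pos [323.4 203.5 241.1] dist [ 176.6 -503.5   23.9] rot [ 0.8 80.7 -0.1] rows 14 F [ 0.6  0.6 -0.1] w 50.5 q [ 0.36 -0.39  2.1  -0.01  1.45  0.22]
[{"x": 7.0, "y": -1.0, "z": -37.0, "wx": 0.1, "wy": 5.8, "wz": -0.0}, {"x": 11.0, "y": -2.0, "z": -36.0, "wx": 0.1, "wy": 5.8, "wz": -0.0}, {"x": 15.0, "y": -2.0, "z": -35.0, "wx": 0.1, "wy": 5.8, "wz": -0.0}, {"x": 18.0, "y": -2.0, "z": -33.0, "wx": 0.1, "wy": 5.8, "wz": -0.0}, {"x": 21.0, "y": -2.0, "z": -31.0, "wx": 0.1, "wy": 5.8, "wz": -0.0}]
[{"x": 25.0, "y": -2.0, "z": -29.0, "wx": 0.1, "wy": 5.8, "wz": -0.0}, {"x": 27.0, "y": -2.0, "z": -27.0, "wx": 0.1, "wy": 5.8, "wz": -0.0}, {"x": 30.0, "y": -2.0, "z": -24.0, "wx": 0.1, "wy": 5.8, "wz": -0.0}, {"x": 32.0, "y": -2.0, "z": -21.0, "wx": 0.1, "wy": 5.8, "wz": -0.0}, {"x": 34.0, "y": -2.0, "z": -17.0, "wx": 0.1, "wy": 5.8, "wz": -0.0}]
[{"x": 36.0, "y": -2.0, "z": -14.0, "wx": 0.1, "wy": 5.8, "wz": -0.0}, {"x": 37.0, "y": -2.0, "z": -10.0, "wx": 0.1, "wy": 5.8, "wz": -0.0}, {"x": 38.0, "y": -2.0, "z": -6.0, "wx": 0.1, "wy": 5.8, "wz": -0.0}, {"x": 38.0, "y": -2.0, "z": -3.0, "wx": 0.1, "wy": 5.8, "wz": -0.0}]
```

Tracking is good. I'll run the rest of the traverse.

Request:
play_rows --increments '[{"x": 7,"y": -1,"z": -37,"wx": 0,"wy": 6,"wz": 0},{"x": 11,"y": -2,"z": -36,"wx": 0,"wy": 6,"wz": 0},{"x": 15,"y": -2,"z": -35,"wx": 0,"wy": 6,"wz": 0},{"x": 18,"y": -2,"z": -33,"wx": 0,"wy": 6,"wz": 0},{"x": 21,"y": -2,"z": -31,"wx": 0,"wy": 6,"wz": 0}]'

```text
time_s: 1.35
tcp_pos: [381.1, 15.4, 250.8]
orientation: [0.696, -0.145, 0.142, -0.689]
wrist_force: [0.9, 0.7, 0.0]
gripper_width: 0.571
```

Request:
play_rows --increments '[{"x": 25,"y": -2,"z": -29,"wx": 0,"wy": 6,"wz": 0},{"x": 27,"y": -2,"z": -27,"wx": 0,"wy": 6,"wz": 0},{"x": 30,"y": -2,"z": -24,"wx": 0,"wy": 6,"wz": 0},{"x": 32,"y": -2,"z": -21,"wx": 0,"wy": 6,"wz": 0},{"x": 34,"y": -2,"z": -17,"wx": 0,"wy": 6,"wz": 0}]'

```text
time_s: 1.77
tcp_pos: [431.0, -178.9, 261.9]
orientation: [0.631, -0.328, 0.327, -0.623]
wrist_force: [1.0, 0.4, 0.4]
gripper_width: 0.573
```

```bash
python3 -c "
from plan import *
plan(FOOT+230*PZ,TILT,15)"
```

```text
t 1.77 pos [ 431.  -178.9  261.9] dist [ 107.6 -127.   -28.7] rot [30.3 17.2 -4.3] rows 6 F [1.  0.4 0.4] w 49.9 q [-0.56 -0.18  1.89 -0.01  1.43  0.41]
[{"x": 28.0, "y": 5.0, "z": 3.0, "wx": 5.0, "wy": 2.9, "wz": -0.7}, {"x": 27.0, "y": 5.0, "z": 4.0, "wx": 5.0, "wy": 2.9, "wz": -0.7}, {"x": 27.0, "y": 6.0, "z": 4.0, "wx": 5.0, "wy": 2.9, "wz": -0.7}, {"x": 27.0, "y": 7.0, "z": 5.0, "wx": 5.0, "wy": 2.9, "wz": -0.7}, {"x": 26.0, "y": 8.0, "z": 6.0, "wx": 5.0, "wy": 2.9, "wz": -0.7}]
[{"x": 26.0, "y": 9.0, "z": 6.0, "wx": 5.0, "wy": 2.9, "wz": -0.7}]
```

Request:
play_rows --increments '[{"x": 28,"y": 5,"z": 3,"wx": 5,"wy": 3,"wz": -0.7},{"x": 27,"y": 5,"z": 4,"wx": 5,"wy": 3,"wz": -0.7},{"x": 27,"y": 6,"z": 4,"wx": 5,"wy": 3,"wz": -0.7},{"x": 27,"y": 7,"z": 5,"wx": 5,"wy": 3,"wz": -0.7},{"x": 26,"y": 8,"z": 6,"wx": 5,"wy": 3,"wz": -0.7}]'

```text
time_s: 2.18
tcp_pos: [523.6, -296.9, 240.1]
orientation: [-0.435, 0.307, -0.498, 0.684]
wrist_force: [0.9, 0.6, -0.2]
gripper_width: 0.578
```

Request:
play_rows --increments '[{"x": 26,"y": 9,"z": 6,"wx": 5,"wy": 3,"wz": -0.7},{"x": 0,"y": 0,"z": 0,"wx": 0,"wy": 0,"wz": 0}]'

```text
time_s: 2.35
tcp_pos: [540.2, -324.0, 231.8]
orientation: [-0.388, 0.302, -0.531, 0.69]
wrist_force: [-0.7, 1.4, -0.5]
gripper_width: 0.58
```

Run:
```python
from plan import *
from station import snapshot
plan(FOOT+230*PZ,TILT,15)
s=ctrl.read_state(); d=snapshot("wrist"); np.savez("wrist1.npz",tcp=s["tcp_pos"],q=s["orientation"],**d)
print(d["mtx"],d["T_tool_cam"]); 
for n in("scene","top"):
    e=snapshot(n); np.savez(n+"1.npz",**e)
p=np.clip(d["pixels"][:,:,::-1]*1.6,0,255).astype(np.uint8); cv2.imwrite("pics/w1.png",p)
```

```text
t 2.35 pos [ 540.2 -324.   231.8] dist [-1.6 18.   1.4] rot [-1.1 -2.4  1.1] rows 1 F [-0.7  1.4 -0.5] w 50.5 q [-0.92  0.03  1.84  0.56  1.12  0.18]
[{"x": -18.0, "y": 0.0, "z": 3.0, "wx": -1.1, "wy": -2.4, "wz": 1.1}]
[[309.70691629   0.         325.21198773]
 [  0.         309.70691629 197.99208953]
 [  0.           0.           1.        ]] [[ 9.99999983e-01 -6.91002087e-05 -1.70071389e-04  6.92516602e-01]
 [ 1.47016746e-04 -2.53345357e-01  9.67375888e-01 -1.46098012e+02]
 [-1.09932672e-04 -9.67375897e-01 -2.53345342e-01  6.83974153e+01]
 [ 0.00000000e+00  0.00000000e+00  0.00000000e+00  1.00000000e+00]]
```

View pics/w1.png

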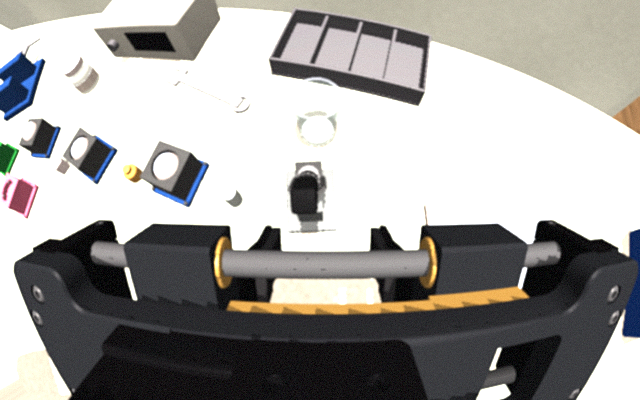

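The wrist view shows the handle's end square-on at about (304,195), with flats parallel to the jaws. Fingertips are at (265,265) and (385,265), so I'm offset by about 18 mm, which agrees with the plan residual. Next I'll measure the end face.

```bash
cat >> h.py <<'E'
def wray(d,uv):
    K=d["mtx"]; a=(np.array(uv)-[K[0,2],K[1,2]])/K[0,0]; th=np.linalg.norm(a); r=np.r_[a/th*np.sin(th),np.cos(th)]
    A=Ro.from_quat(d["q"]).as_matrix(); M=d["T_tool_cam"]
    return A@M[:3,3]+d["tcp"], A@M[:3,:3]@r
def wproj(d,X):
    A=Ro.from_quat(d["q"]).as_matrix(); M=d["T_tool_cam"]; p=M[:3,:3].T@(A.T@(np.array(X)-d["tcp"])-M[:3,3])
    th=np.arctan2(np.hypot(p[0],p[1]),p[2]); return d["mtx"][:2,2]+d["mtx"][0,0]*th*p[:2]/np.hypot(p[0],p[1])
E
python3 - <<'E'
from plan import *
np.set_printoptions(precision=1,suppress=True)
W=np.load("wrist1.npz"); g=W["pixels"][155:225,265:345]
big=cv2.resize(np.clip(g[:,:,::-1]*2.5,0,255).astype(np.uint8),None,fx=8,fy=8,interpolation=cv2.INTER_CUBIC)
print(wproj(W,FOOT+135*PZ),wproj(W,FOOT))
for sx in(-11,11):
  for sy in(-11,11):
    q=wproj(W,FOOT+135*PZ+sx*OPEN+sy*YRv); print(sx,sy,q); cv2.circle(big,tuple(int(v) for v in (q-[265,155])*8),4,(0,0,255),-1)
for n in ((42,0),(42,64)): pass
rc=np.array([625.5,-278.9,10]); 
for sx in(-42,42):
  for sy in(-32,32):
    q=wproj(W,rc+sx*XR+sy*YRv); cv2.circle(big,tuple(int(v) for v in (q-[265,155])*8),4,(0,255,0),-1); print("base",q)
cv2.imwrite("pics/w1c.png",big)
E
```

```text
[300.2 202.4] [306.7 175.3]
-11 -11 [314.4 214.8]
-11 11 [287.7 216. ]
11 -11 [313.  188.5]
11 11 [285.8 189.8]
base [335.  230.3]
base [284.2 232.5]
base [331.6 167.9]
base [283.6 170.2]
```

View pics/w1c.png

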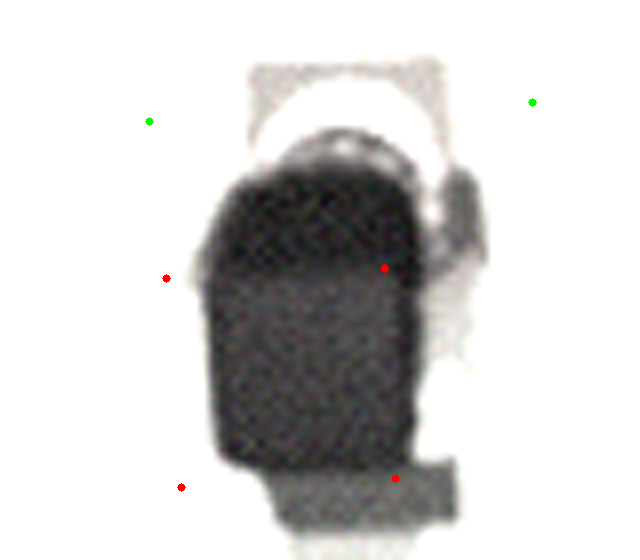

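Red dots mark the predicted corners. The real end face is centred near crop (313,368), i.e. image (304.1,201.0), about 3 mm off the prediction, and rolled square to the trough. I'll cast the ray and also correct the rest's yaw.

Run:
```python
from plan import *
np.set_printoptions(precision=1,suppress=True)
W=np.load("wrist1.npz")
P0=FOOT+135*PZ
o,r=wray(W,(304.1,201.0)); X=o+r*((P0-o)@PZ)/(r@PZ); e=X-P0; print("wrist top",X,"err xr,yr,z",e@XR,e@YRv,e[2],"open",e@OPEN)
o2,r2=ray(np.load("top0.npz"),(486.9,195.9)); o3,r3=ray(np.load("scene0.npz"),(185.7,244.5))
A=0;b=0
for oo,rr in((o,r),(o2,r2),(o3,r3)):
    rr=rr/np.linalg.norm(rr); M=np.eye(3)-np.outer(rr,rr); A=A+M; b=b+M@oo
Y=np.linalg.solve(A,b); print("3-view top",Y, [np.linalg.norm((np.eye(3)-np.outer(rr,rr)/(rr@rr))@(Y-oo)) for oo,rr in((o,r),(o2,r2),(o3,r3))])
# foot/neck bright: rest base corners as seen by wrist -> z=10
```

```text
wrist top [ 585.8 -294.6  151.4] err xr,yr,z 0.9019462771560015 -3.2352603019242046 0.5207389259105639 open 1.0414778518211794
3-view top [ 587.4 -293.6  149.6] [np.float64(1.2748202655827408), np.float64(1.7181037973611273), np.float64(2.417613789195724)]
```

```bash
sed -i 's/deg2rad(17.35)/deg2rad(18.4)/; s/648.4,-271.7,34\./650.3,-273.1,34./' plan.py; python3 -c "
from plan import *
plan(FOOT+200*PZ,TILT,5,dec=1)"
```

```text
t 2.5 pos [ 540.4 -320.5  234.3] dist [ 15.   15.8 -27.1] rot [-0.8 -2.9  1.5] rows 1 F [ 0.2 -0.4  0.5] w 50.2 q [-0.92  0.03  1.84  0.56  1.12  0.18]
[{"x": -11.3, "y": 32.8, "z": 2.0, "wx": -0.8, "wy": -2.9, "wz": 1.5}]
```

Request:
play_rows --increments '[{"x": -11,"y": 12,"z": 2,"wx": -0.8,"wy": -2.9,"wz": 1.5},{"x": 0,"y": 10,"z": 0,"wx": 0,"wy": 0,"wz": 0},{"x": 0,"y": 10,"z": 0,"wx": 0,"wy": 0,"wz": 0},{"x": 0,"y": 0,"z": 0,"wx": 0,"wy": 0,"wz": 0},{"x": 0,"y": 0,"z": 0,"wx": 0,"wy": 0,"wz": 0}]'

```text
time_s: 2.92
tcp_pos: [557.0, -300.5, 209.6]
orientation: [-0.408, 0.289, -0.505, 0.704]
wrist_force: [-0.2, 0.8, -0.1]
gripper_width: 0.576
```

Run:
```python
from plan import *
from station import snapshot
np.set_printoptions(precision=1,suppress=True)
s=ctrl.read_state(); d=snapshot("wrist"); d.update(tcp=s["tcp_pos"],q=s["orientation"]); np.savez("wrist2.npz",**d)
plan(FOOT+98*PZ,TILT,15,dec=1)
c=wproj(d,FOOT+135*PZ); print("pred top",c,"foot",wproj(d,FOOT))
cs=np.array([wproj(d,FOOT+135*PZ+a*OPEN+b*YRv) for a,b in((-11,-11),(-11,11),(11,11),(11,-11))]); print(cs)
u,v=c.astype(int); o=np.array([u-40,v-40]); g=d["pixels"][v-40:v+35,u-40:u+40]; big=cv2.resize(np.clip(g[:,:,::-1]*2.5,0,255).astype(np.uint8),None,fx=8,fy=8,interpolation=cv2.INTER_CUBIC)
for q in list(cs)+[wproj(d,FOOT)]: cv2.circle(big,tuple(int(x) for x in (q-o)*8),4,(0,0,255),-1)
print("origin",o); cv2.imwrite("pics/w2c.png",big)
```

```text
t 2.97 pos [ 556.8 -300.3  209.4] dist [ 47.   11.8 -90.5] rot [0.1 0.5 0. ] rows 3 F [-0.7  0.5 -0.5] w 49.7 q [-0.9  0.1  1.8  0.6  1.1  0.1]
[{"x": 1.2, "y": 34.2, "z": -1.1, "wx": 0.0, "wy": 0.2, "wz": 0.0}, {"x": 1.2, "y": 34.2, "z": -1.1, "wx": 0.0, "wy": 0.2, "wz": 0.0}, {"x": 1.2, "y": 34.2, "z": -1.1, "wx": 0.0, "wy": 0.2, "wz": 0.0}]
pred top [329.1 220.1] foot [327.7 181.9]
[[343.9 234.4]
 [313.9 234.1]
 [313.9 205.3]
 [344.8 205.6]]
origin [289 180]
```

View pics/w2c.png

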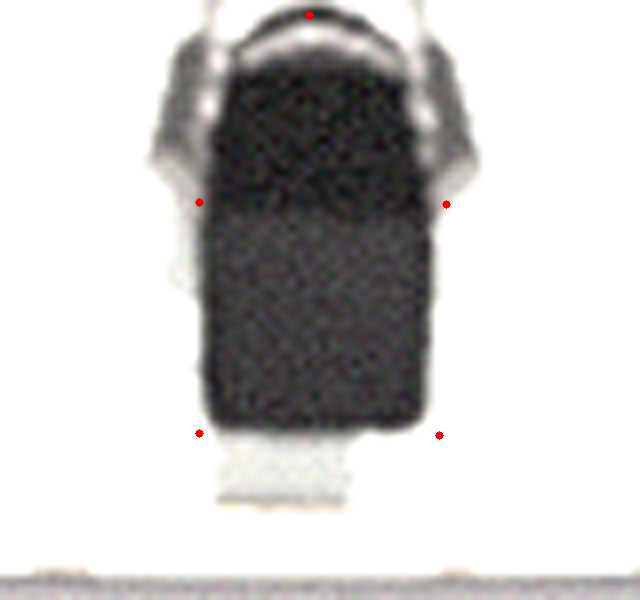

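The end face is centred within 0.5 px of the prediction, and the trough walls sit symmetrically either side. I'll advance 102 mm along the axis and close.

Request:
play_rows --increments '[{"x": 1,"y": 25,"z": -1,"wx": 0,"wy": 0.3,"wz": 0},{"x": 1,"y": 25,"z": -1,"wx": 0,"wy": 0.2,"wz": 0},{"x": 1,"y": 25,"z": -1,"wx": 0,"wy": 0,"wz": 0},{"x": 0,"y": 20,"z": 0,"wx": 0,"wy": 0,"wz": 0},{"x": 0,"y": 0,"z": 0,"wx": 0,"wy": 0,"wz": 0}]'

```text
time_s: 3.38
tcp_pos: [604.0, -291.6, 128.7]
orientation: [-0.407, 0.289, -0.51, 0.701]
wrist_force: [-0.5, 0.9, -0.2]
gripper_width: 0.574
```

```bash
python3 -c "
from plan import *
plan(FOOT+98*PZ,TILT,5,dec=1)"
```

```text
t 3.38 pos [ 604.  -291.6  128.7] dist [-0.1  3.  -9.8] rot [-0.2  0.2  0.6] rows 1 F [-0.5  0.9 -0.2] w 49.9 q [-0.79  0.24  1.82  0.6   0.92  0.13]
[{"x": -3.0, "y": 8.9, "z": -4.2, "wx": -0.2, "wy": 0.2, "wz": 0.6}]
```

Request:
play_rows --increments '[{"x": -3,"y": 9,"z": -4,"wx": 0,"wy": 0,"wz": 0.5},{"x": 0,"y": 0,"z": 0,"wx": 0,"wy": 0,"wz": 0},{"x": 0,"y": 0,"z": 0,"wx": 0,"wy": 0,"wz": 0}]'

```text
time_s: 3.63
tcp_pos: [604.1, -288.6, 119.5]
orientation: [-0.405, 0.29, -0.506, 0.703]
wrist_force: [0.7, 0.1, 0.7]
gripper_width: 0.571
```

```bash
python3 -c "
from plan import *
plan(FOOT+98*PZ,TILT,5,dec=1)"
```

```text
t 3.63 pos [ 604.1 -288.6  119.5] dist [-0.3  0.  -0.7] rot [-0.2  0.2  0. ] rows 1 F [0.7 0.1 0.7] w 49.7 q [-0.79  0.25  1.82  0.6   0.91  0.12]
[{"x": -0.1, "y": 0.4, "z": -0.6, "wx": -0.2, "wy": 0.2, "wz": 0.0}]
```

Request:
play_rows --increments '[{"x": 0,"y": 0,"z": 0,"wx": 0,"wy": 0,"wz": 0},{"x": 0,"y": 0,"z": 0,"wx": 0,"wy": 0,"wz": 0},{"x": 0,"y": 0,"z": 0,"wx": 0,"wy": 0,"wz": 0},{"x": 0,"y": 0,"z": 0,"wx": 0,"wy": 0,"wz": 0},{"x": 0,"y": 0,"z": 0,"wx": 0,"wy": 0,"wz": 0}]' --fingers 10

```text
time_s: 4.05
tcp_pos: [604.4, -289.9, 124.2]
orientation: [-0.405, 0.289, -0.508, 0.704]
wrist_force: [-3.1, 10.3, 6.6]
gripper_width: 0.281
```

Request:
play_rows --increments '[{"x": 0,"y": 0,"z": 0,"wx": 0,"wy": 0,"wz": 0},{"x": 0,"y": 0,"z": 0,"wx": 0,"wy": 0,"wz": 0},{"x": 0,"y": 0,"z": 0,"wx": 0,"wy": 0,"wz": 0}]'

```text
time_s: 4.3
tcp_pos: [603.9, -288.5, 124.2]
orientation: [-0.405, 0.289, -0.507, 0.704]
wrist_force: [0.0, -0.1, -0.9]
gripper_width: 0.253
```

```bash
python3 -c "
from plan import *
plan(FOOT+98*PZ,TILT,5,dec=1)
plan(FOOT+98*PZ+45*OPEN+15*PZ,TILT,5,step=12,dec=1)"
```

```text
t 4.3 pos [ 603.9 -288.5  124.2] dist [-0.1 -0.1 -5.3] rot [-0.3  0.3  0. ] rows 1 F [ 0.  -0.1 -0.9] w 22.0 q [-0.79  0.24  1.82  0.61  0.92  0.12]
[{"x": 0.1, "y": 4.5, "z": -2.8, "wx": -0.3, "wy": 0.3, "wz": 0.0}]
t 4.3 pos [ 603.9 -288.5  124.2] dist [29.8  9.8 30.2] rot [-0.3  0.3  0. ] rows 4 F [ 0.  -0.1 -0.9] w 22.0 q [-0.79  0.24  1.82  0.61  0.92  0.12]
[{"x": 0.1, "y": -2.6, "z": 10.6, "wx": -0.1, "wy": 0.1, "wz": 0.0}, {"x": 0.1, "y": -2.6, "z": 10.6, "wx": -0.1, "wy": 0.1, "wz": 0.0}, {"x": 0.0, "y": -2.6, "z": 10.6, "wx": -0.1, "wy": 0.1, "wz": 0.0}, {"x": 0.0, "y": -2.6, "z": 10.6, "wx": -0.1, "wy": 0.1, "wz": 0.0}]
```

The grip is on the flats, at 22.0 mm. I'll take the pusher out through the open side.

Request:
play_rows --increments '[{"x": 0,"y": -3,"z": 10,"wx": 0,"wy": 0,"wz": 0},{"x": 0,"y": -3,"z": 10,"wx": 0,"wy": 0,"wz": 0},{"x": 0,"y": -3,"z": 12,"wx": 0,"wy": 0,"wz": 0},{"x": 0,"y": -6,"z": 12,"wx": 0,"wy": 0,"wz": 0},{"x": 0,"y": -10,"z": 5,"wx": 0,"wy": 0,"wz": 0}]'

```text
time_s: 4.72
tcp_pos: [633.0, -277.9, 170.4]
orientation: [-0.405, 0.292, -0.506, 0.703]
wrist_force: [-0.2, 0.4, -1.5]
gripper_width: 0.251
```

```bash
python3 -c "
from plan import *
D2=frame(-YRv,-Z)
plan(np.array([620,-250,230.]),D2,5,dec=0)
"
```

```text
t 4.72 pos [ 633.  -277.9  170.4] dist [-13.   27.9  59.6] rot [-30.1   0.1  -0.1] rows 5 F [-0.2  0.4 -1.5] w 21.9 q [-0.74  0.22  1.75  0.56  0.98  0.24]
[{"x": -6.0, "y": -11.0, "z": 5.0, "wx": -6.0, "wy": 0.0, "wz": -0.0}, {"x": -6.0, "y": -11.0, "z": 4.0, "wx": -6.0, "wy": 0.0, "wz": -0.0}, {"x": -6.0, "y": -12.0, "z": 3.0, "wx": -6.0, "wy": 0.0, "wz": -0.0}, {"x": -6.0, "y": -12.0, "z": 2.0, "wx": -6.0, "wy": 0.0, "wz": -0.0}, {"x": -6.0, "y": -12.0, "z": 1.0, "wx": -6.0, "wy": 0.0, "wz": -0.0}]
```

Request:
play_rows --increments '[{"x": 0,"y": -20,"z": 12,"wx": 0,"wy": 0,"wz": 0},{"x": -6,"y": -16,"z": 8,"wx": -6,"wy": 0,"wz": 0},{"x": -6,"y": -11,"z": 4,"wx": -6,"wy": 0,"wz": 0},{"x": -6,"y": -12,"z": 3,"wx": -6,"wy": 0,"wz": 0},{"x": -6,"y": -8,"z": 2,"wx": -6,"wy": 0,"wz": 0}]'

```text
time_s: 5.13
tcp_pos: [620.2, -259.5, 251.7]
orientation: [-0.545, 0.396, -0.437, 0.596]
wrist_force: [1.2, 0.0, -2.7]
gripper_width: 0.248
```

```bash
python3 -c "
from plan import *
D2=frame(-YRv,-Z)
plan(np.array([600,-200,240.]),D2,10,dec=0)
print()
plan(np.array([590,283,230.]),frame(np.array([.56,-.83,0]),-Z),20,dec=0)
"
```

```text
t 5.13 pos [ 620.2 -259.5  251.7] dist [-20.2  59.5 -11.7] rot [-5.3 -0.7  0.3] rows 2 F [ 1.2  0.  -2.7] w 21.6 q [-0.55  0.27  1.45  0.07  1.36  0.7 ]
[{"x": -31.0, "y": 6.0, "z": -1.0, "wx": -2.6, "wy": -0.3, "wz": 0.1}, {"x": -31.0, "y": 6.0, "z": -1.0, "wx": -2.6, "wy": -0.3, "wz": 0.1}]

t 5.13 pos [ 620.2 -259.5  251.7] dist [-30.2 542.5 -21.7] rot [ -5.2 -16.2   1. ] rows 14 F [ 1.2  0.  -2.7] w 21.6 q [-0.55  0.27  1.45  0.07  1.36  0.7 ]
[{"x": -38.0, "y": 2.0, "z": 10.0, "wx": -0.4, "wy": -1.2, "wz": 0.1}, {"x": -37.0, "y": 2.0, "z": 10.0, "wx": -0.4, "wy": -1.2, "wz": 0.1}, {"x": -37.0, "y": 2.0, "z": 11.0, "wx": -0.4, "wy": -1.2, "wz": 0.1}, {"x": -37.0, "y": 2.0, "z": 12.0, "wx": -0.4, "wy": -1.2, "wz": 0.1}, {"x": -37.0, "y": 2.0, "z": 13.0, "wx": -0.4, "wy": -1.2, "wz": 0.1}]
[{"x": -36.0, "y": 2.0, "z": 13.0, "wx": -0.4, "wy": -1.2, "wz": 0.1}, {"x": -36.0, "y": 2.0, "z": 14.0, "wx": -0.4, "wy": -1.2, "wz": 0.1}, {"x": -36.0, "y": 2.0, "z": 15.0, "wx": -0.4, "wy": -1.2, "wz": 0.1}, {"x": -36.0, "y": 2.0, "z": 16.0, "wx": -0.4, "wy": -1.2, "wz": 0.1}, {"x": -35.0, "y": 2.0, "z": 16.0, "wx": -0.4, "wy": -1.2, "wz": 0.1}]
[{"x": -35.0, "y": 2.0, "z": 17.0, "wx": -0.4, "wy": -1.2, "wz": 0.1}, {"x": -34.0, "y": 2.0, "z": 18.0, "wx": -0.4, "wy": -1.2, "wz": 0.1}, {"x": -34.0, "y": 2.0, "z": 18.0, "wx": -0.4, "wy": -1.2, "wz": 0.1}, {"x": -34.0, "y": 2.0, "z": 19.0, "wx": -0.4, "wy": -1.2, "wz": 0.1}]
```

Request:
play_rows --increments '[{"x": -36,"y": 2,"z": 10,"wx": -2,"wy": 0,"wz": 0},{"x": -36,"y": 2,"z": 10,"wx": -2,"wy": 0,"wz": 0},{"x": -36,"y": 2,"z": 10,"wx": -1,"wy": 0,"wz": 0},{"x": -36,"y": 2,"z": 10,"wx": 0,"wy": 0,"wz": 0},{"x": -36,"y": 2,"z": 10,"wx": 0,"wy": 0,"wz": 0}]'

```text
time_s: 5.55
tcp_pos: [620.4, -73.5, 252.9]
orientation: [0.571, -0.412, 0.428, -0.567]
wrist_force: [-0.1, 0.4, -2.1]
gripper_width: 0.25
```

Request:
play_rows --increments '[{"x": -36,"y": 2,"z": 10,"wx": 0,"wy": 0,"wz": 0},{"x": -36,"y": 2,"z": 10,"wx": 0,"wy": 0,"wz": 0},{"x": -36,"y": 2,"z": 10,"wx": 0,"wy": 0,"wz": 0},{"x": -36,"y": 2,"z": 10,"wx": 0,"wy": 0,"wz": 0},{"x": -36,"y": 2,"z": 10,"wx": 0,"wy": 0,"wz": 0}]'

```text
time_s: 5.97
tcp_pos: [616.0, 122.7, 245.4]
orientation: [0.568, -0.41, 0.432, -0.568]
wrist_force: [0.9, -0.5, -1.5]
gripper_width: 0.253
```

```bash
python3 -c "
from plan import *
plan(np.array([607,283,215.]),DOWN,10,dec=0)
"
```

```text
t 5.97 pos [616.  122.7 245.4] dist [ -9.  160.3 -30.4] rot [-1.  -1.5  1.4] rows 5 F [ 0.9 -0.5 -1.5] w 22.0 q [ 0.08  0.21  1.53 -0.02  1.38  1.36]
[{"x": -31.0, "y": 5.0, "z": 8.0, "wx": -0.2, "wy": -0.3, "wz": 0.3}, {"x": -31.0, "y": 6.0, "z": 8.0, "wx": -0.2, "wy": -0.3, "wz": 0.3}, {"x": -31.0, "y": 6.0, "z": 8.0, "wx": -0.2, "wy": -0.3, "wz": 0.3}, {"x": -31.0, "y": 6.0, "z": 8.0, "wx": -0.2, "wy": -0.3, "wz": 0.3}, {"x": -31.0, "y": 6.0, "z": 8.0, "wx": -0.2, "wy": -0.3, "wz": 0.3}]
```

Request:
play_rows --increments '[{"x": -31,"y": 5,"z": 8,"wx": 0,"wy": 0,"wz": 0.3},{"x": -31,"y": 6,"z": 8,"wx": 0,"wy": 0,"wz": 0.3},{"x": -20,"y": 6,"z": 6,"wx": 0,"wy": 0,"wz": 0.3},{"x": 0,"y": 0,"z": 0,"wx": 0,"wy": 0,"wz": 0},{"x": 0,"y": 0,"z": 0,"wx": 0,"wy": 0,"wz": 0}]'

```text
time_s: 6.38
tcp_pos: [612.4, 221.9, 231.9]
orientation: [-0.564, 0.412, -0.426, 0.576]
wrist_force: [0.7, -0.6, -1.1]
gripper_width: 0.249
```

Run:
```python
from plan import *
from station import snapshot
np.set_printoptions(precision=1,suppress=True)
s=ctrl.read_state(); d=snapshot("wrist"); d.update(tcp=s["tcp_pos"],q=s["orientation"]); np.savez("wrist3.npz",**d)
S=snapshot("scene");T=snapshot("top"); np.savez("scene3.npz",**S);np.savez("top3.npz",**T)
plan(np.array([607,283,215.]),DOWN,5)
c=wproj(d,[607,283,63]); print("disc pred",c)
f=s["tcp_pos"]+Ro.from_quat(s["orientation"]).apply([0,100,0]); print("foot pred",f,wproj(d,f),proj(S,f),proj(T,f),proj(S,[607,283,63]))
def crop(im,c,w,h,k):
    u,v=np.clip(np.array(c,int),[w,h],[639-w,399-h]); return cv2.resize(im[v-h:v+h,u-w:u+w],None,fx=k,fy=k,interpolation=cv2.INTER_CUBIC),(u-w,v-h)
a,oa=crop(d["pixels"],c,65,50,6); b,ob=crop(S["pixels"],proj(S,f)[0],60,60,5); t,ot=crop(T["pixels"],proj(T,f)[0],40,60,5)
print(oa,ob,ot)
h=600; m=np.hstack([cv2.resize(x,(400,int(x.shape[0]*400/x.shape[1]))) [:308] if x.shape[0]*400/x.shape[1]>=307 else np.vstack([cv2.resize(x,(400,int(x.shape[0]*400/x.shape[1]))),np.zeros((308-int(x.shape[0]*400/x.shape[1]),400,3),np.uint8)]) for x in(a,b)])
cv2.imwrite("pics/p3.png",np.clip(m[:,:,::-1]*1.5,0,255).astype(np.uint8))
```

```text
t 6.53 pos [612.8 219.9 231.8] dist [ -5.8  63.1 -16.8] rot [-1.4 -1.2  0.4] rows 2 F [ 0.6 -0.2 -2.2] w 21.9 q [ 0.2  0.3  1.5 -0.   1.4  1.5]
[{"x": -31.0, "y": 8.0, "z": 6.0, "wx": -0.7, "wy": -0.6, "wz": 0.2}, {"x": -31.0, "y": 8.0, "z": 7.0, "wx": -0.7, "wy": -0.6, "wz": 0.2}]
disc pred [266.4 176.5]
foot pred [615.  222.1 131.9] [324.5 202.3] [[365.1 176.8]] [[257.1 172. ]] [[376.7 188.4]]
(np.int64(201), np.int64(126)) (np.int64(305), np.int64(116)) (np.int64(217), np.int64(112))Traceback (most recent call last):
  File "<stdin>", line 13, in <module>
    return _nx.concatenate(arrs, 1, dtype=dtype, casting=casting)
           ~~~~~~~~~~~~~~~^^^^^^^^^^^^^^^^^^^^^^^^^^^^^^^^^^^^^^^
ValueError: all the input array dimensions except for the concatenation axis must match exactly, but along dimension 0, the array at index 0 has size 307 and the array at index 1 has size 308
```

Run:
```python
from plan import *
d=np.load("wrist3.npz");S=np.load("scene3.npz")
a=cv2.resize(d["pixels"][126:226,201:331],(390,300),interpolation=cv2.INTER_CUBIC)
b=cv2.resize(S["pixels"][140:220,335:415],(400,400),interpolation=cv2.INTER_CUBIC)[:300] if 0 else cv2.resize(S["pixels"][145:220,335:435],(400,300),interpolation=cv2.INTER_CUBIC)
cv2.imwrite("pics/p3.png",np.clip(np.hstack([a,b])[:,:,::-1]*1.5,0,255).astype(np.uint8))
```

```text
(no output)
```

View pics/p3.png

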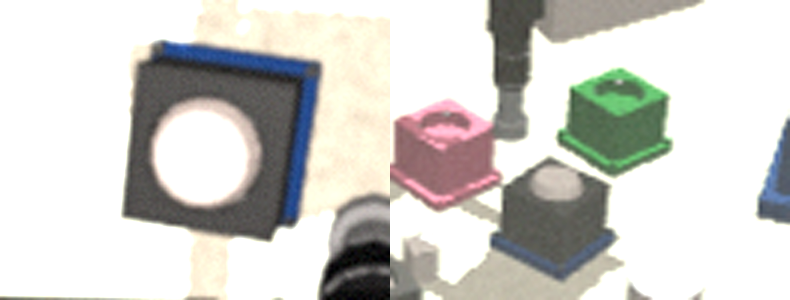

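Left panel: the disc is whole and white at wrist (268,177), well clear of the foot. Right panel: the foot hangs at scene (365.3,177), against the predicted (365.1,176.8), so the pusher is held straight with the foot about 100 mm ahead of the TCP. Next I'll refine the disc and cell centre from this view.

Run:
```python
from plan import *
np.set_printoptions(precision=1,suppress=True)
d=np.load("wrist3.npz"); g=d["pixels"].min(2)[140:206,240:308]
def onzw(uv,z): o,r=wray(d,uv); return o+r*(z-o[2])/r[2]
for th in (90,115,140,160):
    m=(g>th).astype(np.uint8); n,l,st,c=cv2.connectedComponentsWithStats(m); k=[i for i in range(1,n) if l[37,28]==i]
    if k:
        k=k[0]; cn=cv2.findContours((l==k).astype(np.uint8),0,1)[0][0]; e=cv2.fitEllipse(cn); print(th,st[k],c[k]+[240,140],"ell",np.array(e[0])+[240,140],e[1],onzw(c[k]+[240,140],63))
q=np.array([(150,62),(300,78),(272,238),(123,215)])/3+[201,126]
Q=np.array([onzw(x,55) for x in q]); print("block top",Q,Q.mean(0),[np.linalg.norm(Q[i]-Q[(i+1)%4]) for i in range(4)])
T=np.load("top0.npz")
```

```text
90 [  11   19   37   36 1034] [268.9 176.5] ell [268.9 176.5] (35.29201889038086, 35.51469039916992) [607.8 280.4  63. ]
115 [ 12  20  35  34 934] [268.5 176.5] ell [268.5 176.5] (33.18896484375, 34.0203971862793) [607.7 280.8  63. ]
140 [ 13  22  31  32 782] [267.7 177.5] ell [267.7 177.5] (30.183948516845703, 31.17750358581543) [606.4 281.3  63. ]
160 [ 13  23  30  30 707] [267.7 177.7] ell [267.7 177.7] (28.680713653564453, 29.58452033996582) [606.2 281.3  63. ]
block top [[631.5 308.8  55. ]
 [641.2 255.8  55. ]
 [582.8 249.1  55. ]
 [574.6 304.3  55. ]] [607.5 279.5  55. ] [np.float64(53.899116668369885), np.float64(58.74282619902329), np.float64(55.807270116041096), np.float64(57.07859429787241)]
```

Run:
```python
from plan import *
np.set_printoptions(precision=1,suppress=True)
d=np.load("wrist3.npz");S=np.load("scene3.npz");T=np.load("top3.npz")
A=Ro.from_quat(d["q"]); th=np.linspace(0,2*np.pi,60)
for dz in(-6,-3,0,3):
  for L in(100,104):
    c=np.array([0,L,dz]); f=[c+[13*np.cos(t),k,13*np.sin(t)] for t in th for k in(0,-12)]
    X=[A.apply(x)+d["tcp"] for x in f]; w=np.array([wproj(d,x) for x in X]); s=proj(S,X); t=proj(T,X)
    print(dz,L,"wrist",w[:,0].min(),w[:,1].min(),w[:,0].max(),"scene u",s[:,0].min(),s[:,0].max(),"vmax",s[:,1].max(),"top u",t[:,0].min(),t[:,0].max(),t[:,1].min(),t[:,1].max())
w=cv2.resize(d["pixels"][170:230,290:370],(400,300),interpolation=cv2.INTER_CUBIC); s=cv2.resize(S["pixels"][150:190,345:385],(300,300),interpolation=cv2.INTER_CUBIC)
cv2.imwrite("pics/p4.png",np.clip(np.hstack([w,s])[:,:,::-1]*1.3,0,255).astype(np.uint8))
```

```text
-6 100 wrist 308.03942042945437 194.00923140125383 340.86233810320346 scene u 358.5862694380768 368.0141598659777 vmax 178.5892604029916 top u 251.08216863940783 263.327213828479 167.57874984081207 179.98093691542715
-6 104 wrist 308.30476889958715 192.84830934150028 340.62256545568795 scene u 358.55034574684385 367.9591897451314 vmax 179.8151436583445 top u 251.39138371575018 263.5773188227039 168.05902301613878 180.40162426463232
-3 100 wrist 307.98030642645693 190.43712237125627 340.9163688524862 scene u 359.51695391433003 368.96536302294396 vmax 178.87769381906003 top u 250.81186879861247 263.05313991209096 166.33906635752084 178.7436363610656
-3 104 wrist 308.2480820031782 189.32722619742978 340.674380650907 scene u 359.4791473031196 368.9084277592585 vmax 180.1046195664351 top u 251.12212009068747 263.30431984163727 166.82465571339168 179.16962292872924
0 100 wrist 307.922383699917 186.84546360012118 340.9693211952542 scene u 360.4500761306011 369.919079325016 vmax 179.1668910279455 top u 250.5419043001184 262.7794013412815 165.10091630331937 177.50785395469083
0 104 wrist 308.192544216143 185.78745517532175 340.72515519493936 scene u 360.4103768618396 369.8601687293803 vmax 180.39486049712593 top u 250.85318900654437 263.03165339596546 165.59180835605318 177.93912645460324
3 100 wrist 307.86569734038244 183.23506795437362 341.02115393496473 scene u 361.3856456772011 370.87531874522574 vmax 179.45685506753932 top u 250.27227452025858 262.5059975009543 163.86429683479835 176.2735869039012
3 104 wrist 308.1381975516941 182.22977907687385 340.774850693857 scene u 361.3440439561134 370.814422568278 vmax 180.685869487115 top u 250.58458984766838 262.75931887847474 164.36047813846008 176.7101320867051
```

View pics/p4.png

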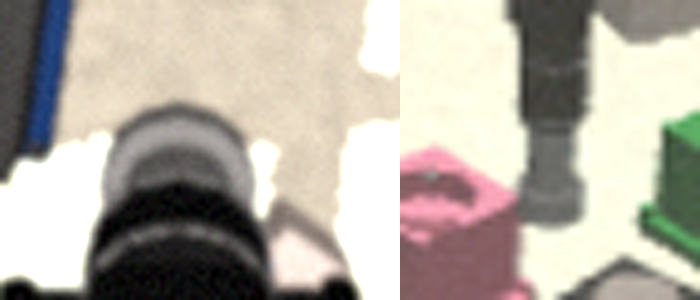

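Foot edges in the wrist view are u 310.6–341 with the top at v 190.4, and in the scene view the bottom is at v 180. That puts the foot at tool (0.8, 102.5, −2.7). With the disc centre at (606.7,281.6), the TCP should be at (609.0,283.2). I'll hover at z 180.

```bash
python3 -c "
from plan import *
plan(np.array([609,283.2,182.]),DOWN,10,step=25,dec=0)
"
```

```text
t 6.53 pos [612.8 219.9 231.8] dist [ -3.8  63.3 -49.8] rot [-1.4 -1.2  0.4] rows 4 F [ 0.6 -0.2 -2.2] w 21.9 q [ 0.23  0.27  1.48 -0.    1.36  1.5 ]
[{"x": -15.0, "y": 12.0, "z": 3.0, "wx": -0.4, "wy": -0.3, "wz": 0.1}, {"x": -15.0, "y": 12.0, "z": 4.0, "wx": -0.4, "wy": -0.3, "wz": 0.1}, {"x": -15.0, "y": 12.0, "z": 4.0, "wx": -0.4, "wy": -0.3, "wz": 0.1}, {"x": -15.0, "y": 12.0, "z": 4.0, "wx": -0.4, "wy": -0.3, "wz": 0.1}]
```

Request:
play_rows --increments '[{"x": -20,"y": 7,"z": 5,"wx": -0.4,"wy": -0.4,"wz": 0.1},{"x": -20,"y": 10,"z": 5,"wx": -0.4,"wy": -0.3,"wz": 0.1},{"x": -20,"y": 12,"z": 5,"wx": -0.4,"wy": -0.3,"wz": 0.1},{"x": 0,"y": 12,"z": 0,"wx": 0,"wy": 0,"wz": 0},{"x": 0,"y": 0,"z": 0,"wx": 0,"wy": 0,"wz": 0}]'

```text
time_s: 6.95
tcp_pos: [614.4, 274.9, 194.1]
orientation: [-0.568, 0.415, -0.421, 0.572]
wrist_force: [-0.1, -0.9, -2.7]
gripper_width: 0.249
```

Request:
play_rows --increments '[{"x": 0,"y": 0,"z": 0,"wx": 0,"wy": 0,"wz": 0},{"x": 0,"y": 0,"z": 0,"wx": 0,"wy": 0,"wz": 0}]'

```text
time_s: 7.12
tcp_pos: [615.0, 272.2, 194.3]
orientation: [-0.568, 0.415, -0.422, 0.571]
wrist_force: [-0.1, 0.6, -1.1]
gripper_width: 0.252
```

```bash
python3 -c "
from plan import *
plan(np.array([609,283.2,172.]),DOWN,10,step=25,dec=1)
"
```

```text
t 7.12 pos [615.  272.2 194.3] dist [ -6.   11.  -22.3] rot [-0.5 -1.   0.3] rows 2 F [-0.1  0.6 -1.1] w 21.9 q [ 0.3   0.36  1.44 -0.01  1.33  1.57]
[{"x": -6.2, "y": 11.1, "z": -1.3, "wx": -0.3, "wy": -0.5, "wz": 0.1}, {"x": -6.2, "y": 11.1, "z": -1.2, "wx": -0.3, "wy": -0.5, "wz": 0.1}]
```

Request:
play_rows --increments '[{"x": -7,"y": 7,"z": -1,"wx": -0.3,"wy": -0.5,"wz": 0.2},{"x": -6,"y": 7,"z": -1,"wx": -0.3,"wy": -0.5,"wz": 0.1},{"x": 0,"y": 2,"z": 0,"wx": 0,"wy": 0,"wz": 0},{"x": 0,"y": 0,"z": 0,"wx": 0,"wy": 0,"wz": 0},{"x": 0,"y": 0,"z": 0,"wx": 0,"wy": 0,"wz": 0}]'

```text
time_s: 7.53
tcp_pos: [610.5, 282.2, 179.4]
orientation: [-0.573, 0.414, -0.415, 0.573]
wrist_force: [0.4, 0.6, -1.8]
gripper_width: 0.253
```

```bash
python3 -c "
from plan import *
plan(np.array([609,283.2,172.]),DOWN,10,step=25,dec=1)
"
```

```text
t 7.53 pos [610.5 282.2 179.4] dist [-1.5  1.  -7.4] rot [-0.1 -0.2 -0. ] rows 1 F [ 0.4  0.6 -1.8] w 22.1 q [0.32 0.38 1.45 0.   1.31 1.57]
[{"x": -1.5, "y": 7.4, "z": -1.1, "wx": -0.1, "wy": -0.2, "wz": -0.0}]
```

Request:
play_rows --increments '[{"x": -2,"y": 6,"z": -1,"wx": 0,"wy": 0,"wz": 0},{"x": 0,"y": 0,"z": 0,"wx": 0,"wy": 0,"wz": 0},{"x": 0,"y": 0,"z": 0,"wx": 0,"wy": 0,"wz": 0}]'

```text
time_s: 7.78
tcp_pos: [609.0, 284.0, 173.3]
orientation: [-0.572, 0.414, -0.415, 0.574]
wrist_force: [0.5, 0.7, -2.0]
gripper_width: 0.254
```

Run:
```python
from plan import *
from station import snapshot
np.set_printoptions(precision=1,suppress=True)
s=ctrl.read_state(); d=snapshot("wrist"); S=snapshot("scene");T=snapshot("top")
plan(np.array([609,283.2,168.]),DOWN,10,step=25,dec=1)
d.update(tcp=s["tcp_pos"],q=s["orientation"]); f=s["tcp_pos"]+Ro.from_quat(s["orientation"]).apply([.8,102.5,-2.7]); print(f,wproj(d,f),proj(S,f),proj(T,f))
a=cv2.resize(d["pixels"][155:235,285:365],(300,300),interpolation=cv2.INTER_CUBIC); b=cv2.resize(S["pixels"][165:215,352:402],(300,300),interpolation=cv2.INTER_CUBIC)
c=cv2.resize(T["pixels"][160:210,215:265],(200,200),interpolation=cv2.INTER_CUBIC); c=np.vstack([c,np.zeros((100,200,3),np.uint8)])
cv2.imwrite("pics/p5.png",np.clip(np.hstack([a,b,c])[:,:,::-1]*1.2,0,255).astype(np.uint8))
```

```text
t 7.93 pos [608.9 283.9 173.3] dist [ 0.1 -0.7 -5.3] rot [-0.1 -0.2  0. ] rows 1 F [ 0.7  0.5 -1.5] w 21.7 q [ 0.3  0.4  1.5 -0.   1.3  1.6]
[{"x": 0.7, "y": 5.3, "z": -0.2, "wx": -0.1, "wy": -0.2, "wz": 0.0}]
[606.9 282.5  70.8] [325.5 204.6] [[376.7 186.3]] [[236.3 180.8]]
```

View pics/p5.png

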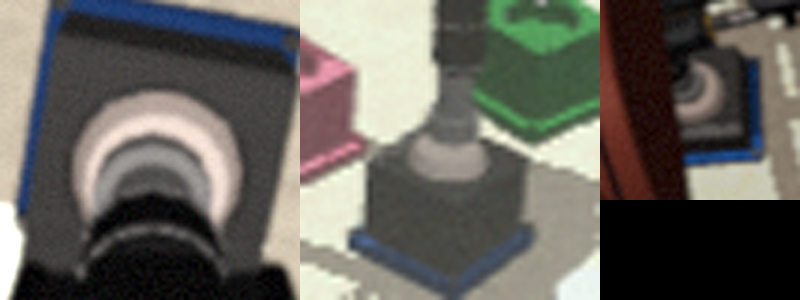

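The wrist panel shows the foot over the disc, about 1 mm to the left, and the scene panel shows it centred within 0.5 px. A numeric check of the fore–aft offset follows.

Run:
```python
from plan import *
from station import snapshot
s=ctrl.read_state(); d=snapshot("wrist"); d.update(tcp=s["tcp_pos"],q=s["orientation"]); A=Ro.from_quat(d["q"]); th=np.linspace(0,2*np.pi,120)
def ext(c,r,zs): # world circle outlines
    w=np.array([wproj(d,np.array(c)+[r*np.cos(t),r*np.sin(t),z]) for t in th for z in zs]); return w.min(0).round(1),w.max(0).round(1)
# crop px -> image: u=285+x/3.75, v=155+y/3.75
print("meas foot top v",155+135/3.75,"u",285+95/3.75,285+210/3.75,"disc top v",155+90/3.75,"flat top v",155+107/3.75,"u",285+73/3.75,285+243/3.75)
for dz in(-1,-3,-5):
    f=s["tcp_pos"]+A.apply([.8,102.5,dz]); print("foot dz",dz,ext(f,13,(0,12)))
for k in(-2,0,2):
    c=np.array([606.7,281.6,0])+k*XR; print("disc k",k,"rim",ext(c,20,(59,)),"flat",ext(c,16.5,(63,)))
```

```text
meas foot top v 191.0 u 310.3333333333333 341.0 disc top v 179.0 flat top v 183.53333333333333 u 304.46666666666664 349.8
foot dz -1 (array([309.1, 187.3]), array([341.8, 222.1]))
foot dz -3 (array([309.2, 189.7]), array([341.8, 224.4]))
foot dz -5 (array([309.2, 192.1]), array([341.8, 226.7]))
disc k -2 rim (array([303.4, 181. ]), array([349.2, 225.1])) flat (array([307.1, 185.9]), array([345.5, 222.9]))
disc k 0 rim (array([303.3, 178.7]), array([349.2, 223. ])) flat (array([307.1, 183.6]), array([345.5, 220.7]))
disc k 2 rim (array([303.3, 176.4]), array([349.2, 220.8])) flat (array([307. , 181.3]), array([345.5, 218.5]))
```

The foot is about 1 mm short in tool x and 1 mm in tool z; the disc is as estimated. I'll correct and descend in small steps, watching force.

Request:
play_rows --increments '[{"x": 1,"y": 2,"z": 1,"wx": 0,"wy": 0,"wz": 0},{"x": 0,"y": 2,"z": 0,"wx": 0,"wy": 0,"wz": 0},{"x": 0,"y": 1,"z": 0,"wx": 0,"wy": 0,"wz": 0}]'

```text
time_s: 8.23
tcp_pos: [611.0, 283.3, 168.9]
orientation: [-0.572, 0.414, -0.415, 0.574]
wrist_force: [0.2, -0.0, -2.5]
gripper_width: 0.248
```

```bash
python3 -c "
from plan import *
plan(np.array([610.2,282.9,165.]),DOWN,10,step=25,dec=1)
"
```

```text
t 8.23 pos [611.  283.3 168.9] dist [-0.8 -0.4 -3.9] rot [-0.2 -0.2  0. ] rows 1 F [ 0.2 -0.  -2.5] w 21.6 q [ 0.32  0.38  1.46 -0.    1.29  1.57]
[{"x": 0.1, "y": 3.9, "z": -0.9, "wx": -0.2, "wy": -0.2, "wz": 0.0}]
```

Request:
play_rows --increments '[{"x": 0,"y": 1.5,"z": -0.8,"wx": 0,"wy": 0,"wz": 0},{"x": 0,"y": 1.5,"z": 0,"wx": 0,"wy": 0,"wz": 0}]'

```text
time_s: 8.4
tcp_pos: [610.4, 283.0, 165.6]
orientation: [-0.572, 0.414, -0.415, 0.574]
wrist_force: [-0.1, -0.7, -1.1]
gripper_width: 0.251
```

Request:
play_rows --increments '[{"x": 0,"y": 1.5,"z": 0,"wx": 0,"wy": 0,"wz": 0},{"x": 0,"y": 1.5,"z": 0,"wx": 0,"wy": 0,"wz": 0}]'

```text
time_s: 8.57
tcp_pos: [610.7, 283.1, 164.3]
orientation: [-0.572, 0.414, -0.416, 0.574]
wrist_force: [-3.7, -1.5, 7.9]
gripper_width: 0.252
```

```bash
python3 -c "
from plan import *
plan(np.array([610.2,282.9,165.]),DOWN,10,step=25,dec=1)
"
```

```text
t 8.57 pos [610.7 283.1 164.3] dist [-0.5 -0.2  0.7] rot [-0.3 -0.2  0. ] rows 1 F [-3.7 -1.5  7.9] w 21.9 q [ 0.32  0.39  1.47 -0.    1.28  1.57]
[{"x": 0.0, "y": -0.7, "z": -0.5, "wx": -0.3, "wy": -0.2, "wz": 0.0}]
```

Contact came at TCP z ≈ 164.5. Pressing on.

Request:
play_rows --increments '[{"x": 0,"y": 2,"z": -0.3,"wx": 0,"wy": 0,"wz": 0},{"x": 0,"y": 2,"z": 0,"wx": 0,"wy": 0,"wz": 0}]'

```text
time_s: 8.73
tcp_pos: [610.7, 283.2, 164.1]
orientation: [-0.571, 0.413, -0.416, 0.575]
wrist_force: [-4.7, -1.6, 8.5]
gripper_width: 0.247
```

Request:
play_rows --increments '[{"x": 0,"y": 2,"z": 0,"wx": 0,"wy": 0,"wz": 0},{"x": 0,"y": 2,"z": 0,"wx": 0,"wy": 0,"wz": 0}]'

```text
time_s: 8.9
tcp_pos: [610.7, 283.2, 164.1]
orientation: [-0.571, 0.413, -0.416, 0.575]
wrist_force: [-4.4, -1.6, 8.9]
gripper_width: 0.251
```

```bash
python3 -c "
from plan import *
plan(np.array([610.2,282.9,156.5]),DOWN,10,step=25,dec=1)
"
```

```text
t 8.9 pos [610.7 283.2 164.1] dist [-0.5 -0.3 -7.6] rot [-0.4 -0.2  0. ] rows 1 F [-4.4 -1.6  8.9] w 21.8 q [ 0.32  0.39  1.47 -0.    1.28  1.57]
[{"x": 0.1, "y": 7.6, "z": -0.6, "wx": -0.4, "wy": -0.2, "wz": 0.0}]
```

Request:
play_rows --increments '[{"x": 0,"y": 2.6,"z": -0.6,"wx": -0.3,"wy": 0,"wz": 0},{"x": 0,"y": 2.6,"z": -0.6,"wx": 0,"wy": 0,"wz": 0}]'

```text
time_s: 9.07
tcp_pos: [610.7, 283.2, 163.7]
orientation: [-0.572, 0.413, -0.416, 0.574]
wrist_force: [-3.0, -1.2, 8.1]
gripper_width: 0.25
```

Request:
play_rows --increments '[{"x": 0,"y": 3,"z": -0.6,"wx": 0,"wy": 0,"wz": 0},{"x": 0,"y": 3,"z": -0.6,"wx": 0,"wy": 0,"wz": 0}]'

```text
time_s: 9.23
tcp_pos: [610.7, 283.4, 160.6]
orientation: [-0.57, 0.412, -0.416, 0.575]
wrist_force: [0.3, 0.2, -1.9]
gripper_width: 0.25
```

It yielded. I'll follow it down to the floor.

Request:
play_rows --increments '[{"x": 0,"y": 2,"z": -0.3,"wx": -0.2,"wy": 0,"wz": 0},{"x": 0,"y": 2,"z": 0,"wx": 0,"wy": 0,"wz": 0}]'

```text
time_s: 9.4
tcp_pos: [610.7, 283.4, 157.3]
orientation: [-0.571, 0.413, -0.416, 0.575]
wrist_force: [-4.0, -0.7, 17.4]
gripper_width: 0.248
```

Request:
play_rows --increments '[{"x": 0,"y": 2,"z": 0,"wx": 0,"wy": 0,"wz": 0},{"x": 0,"y": 2,"z": 0,"wx": 0,"wy": 0,"wz": 0}]'

```text
time_s: 9.57
tcp_pos: [611.3, 283.6, 157.3]
orientation: [-0.571, 0.413, -0.416, 0.575]
wrist_force: [-5.4, -2.2, 13.5]
gripper_width: 0.247
```

```bash
python3 -c "
from plan import *
plan(np.array([610.2,282.9,156.5]),DOWN,10,step=25,dec=1)
"
```

```text
t 9.57 pos [611.3 283.6 157.3] dist [-1.1 -0.7 -0.8] rot [-0.4 -0.1  0. ] rows 1 F [-5.4 -2.2 13.5] w 21.5 q [ 0.32  0.39  1.47 -0.    1.27  1.57]
[{"x": 0.4, "y": 0.8, "z": -1.3, "wx": -0.4, "wy": -0.1, "wz": 0.0}]
```

It has gone 7–8 mm from contact and is now stiff. I'll push once firmly to be sure it is on the floor.

Request:
play_rows --increments '[{"x": 0,"y": 4,"z": -1,"wx": -0.3,"wy": 0,"wz": 0},{"x": 0,"y": 4,"z": -1,"wx": 0,"wy": 0,"wz": 0}]'

```text
time_s: 9.73
tcp_pos: [612.2, 283.9, 157.1]
orientation: [-0.57, 0.412, -0.417, 0.576]
wrist_force: [-5.5, -1.9, 17.0]
gripper_width: 0.255
```

Request:
play_rows --increments '[{"x": 0,"y": 5,"z": -1.5,"wx": 0,"wy": 0,"wz": 0},{"x": 0,"y": 5,"z": -1.5,"wx": 0,"wy": 0,"wz": 0}]'

```text
time_s: 9.9
tcp_pos: [613.2, 284.3, 156.8]
orientation: [-0.567, 0.41, -0.419, 0.579]
wrist_force: [-5.9, -2.5, 20.8]
gripper_width: 0.253
```

```bash
python3 -c "
from plan import *
plan(np.array([610.2,282.9,156.5]),DOWN,10,step=25,dec=1)
"
```

```text
t 9.9 pos [613.2 284.3 156.8] dist [-3.  -1.4 -0.3] rot [-1.2 -0.1  0.1] rows 1 F [-5.9 -2.5 20.8] w 22.0 q [ 0.32  0.39  1.48 -0.    1.25  1.57]
[{"x": 0.4, "y": 0.2, "z": -3.3, "wx": -1.2, "wy": -0.1, "wz": 0.1}]
```

Firm at 22 N with no further drop, though it is starting to creep sideways. I'll lift and check flushness.

Request:
play_rows --increments '[{"x": 0,"y": -4,"z": -1,"wx": 0,"wy": 0,"wz": 0},{"x": 0,"y": -15,"z": -1,"wx": -0.5,"wy": 0,"wz": 0},{"x": 0,"y": -30,"z": -1,"wx": -0.5,"wy": 0,"wz": 0},{"x": 10,"y": -25,"z": 0,"wx": 0,"wy": 0,"wz": 0},{"x": 36,"y": -5,"z": -10,"wx": 0,"wy": 0,"wz": 0}]'

```text
time_s: 10.32
tcp_pos: [611.3, 240.6, 233.9]
orientation: [0.575, -0.414, 0.411, -0.573]
wrist_force: [0.6, -1.0, -0.3]
gripper_width: 0.251
```

Request:
play_rows --increments '[{"x": 36,"y": 0,"z": -10,"wx": 0,"wy": 0,"wz": 0},{"x": 36,"y": 0,"z": -10,"wx": 0,"wy": 0,"wz": 0},{"x": 0,"y": 0,"z": 0,"wx": 0,"wy": 0,"wz": 0},{"x": 0,"y": 0,"z": 0,"wx": 0,"wy": 0,"wz": 0}]'

```text
time_s: 10.65
tcp_pos: [616.8, 158.3, 234.8]
orientation: [0.575, -0.413, 0.413, -0.573]
wrist_force: [-0.7, -0.5, -2.2]
gripper_width: 0.254
```

Run:
```python
from plan import *
from station import snapshot
np.set_printoptions(precision=1,suppress=True)
s=ctrl.read_state(); d=snapshot("wrist"); d.update(tcp=s["tcp_pos"],q=s["orientation"]); np.savez("wrist6.npz",**d)
S=snapshot("scene"); np.savez("scene6.npz",**S)
plan(np.array([610,130,240.]),DOWN,1)
c=wproj(d,[606.7,281.6,55]); u,v=c.astype(int); print(c)
# foot outline check
A=Ro.from_quat(d["q"]); th=np.linspace(0,2*np.pi,60)
w=np.array([wproj(d,A.apply([.8+13*np.cos(t),k,-3+13*np.sin(t)])+d["tcp"]) for t in th for k in(102,90)]); print("foot pred",w.min(0),w.max(0))
a=cv2.resize(d["pixels"][max(0,v-28):v+28,max(0,u-35):u+35],(350,280),interpolation=cv2.INTER_CUBIC); b=cv2.resize(S["pixels"][172:217,352:397],(280,280),interpolation=cv2.INTER_CUBIC)
f=cv2.resize(d["pixels"][170:230,305:350],(165,280),interpolation=cv2.INTER_CUBIC)
cv2.imwrite("pics/p6.png",np.clip(np.hstack([a,b,f])[:,:,::-1]*1.1,0,255).astype(np.uint8))
```

```text
t 10.75 pos [616.6 159.2 234.4] dist [ -6.6 -29.2   5.6] rot [0.2 0.2 0.1] rows 1 F [-0.2  0.3 -1.3] w 21.8 q [ 0.1  0.2  1.5 -0.   1.4  1.4]
[{"x": 26.0, "y": -5.0, "z": -16.0, "wx": 0.2, "wy": 0.2, "wz": 0.1}]
[215.3 156.6]
foot pred [309.1 189.9] [341.8 224.6]
```

View pics/p6.png

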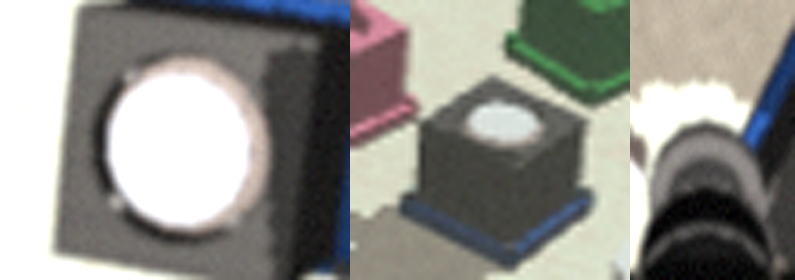

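The disc now sits inside its ring with a dark gap all round, flush like the other two in the scene panel. The third panel shows the foot's top edge at v ≈ 196.8, not the predicted 190, so the pusher pitched about 2.6° in the grip during the press. I'll check the disc's height and the pitch numerically.

Run:
```python
from plan import *
np.set_printoptions(precision=1,suppress=True)
d=np.load("wrist6.npz");S=np.load("scene6.npz")
def cen(px,box,th=None):
    u0,v0,u1,v1=box; g=px[v0:v1,u0:u1].min(2); t,m=cv2.threshold(g,th or 0,1,cv2.THRESH_BINARY if th else cv2.THRESH_OTSU)
    n,l,st,c=cv2.connectedComponentsWithStats(m); k=1+np.argmax(st[1:,4]); return c[k]+[u0,v0],st[k][2:],t
a,_,_=cen(d["pixels"],(196,135,235,177)); b,sb,_=cen(S["pixels"],(366,184,386,199)); print(a,b,sb)
o,r=wray(d,a);o2,r2=ray(S,b); r/=np.linalg.norm(r);r2/=np.linalg.norm(r2); k=np.linalg.lstsq(np.c_[r,-r2],o2-o,rcond=None)[0]; print("disc",o+k[0]*r,o2+k[1]*r2)
for z in(55,63): print(z,o+r*(z-o[2])/r[2], onz(S,b,z))
w3=np.load("wrist3.npz")
for n,w in(("w3",w3),("w6",d)): print(n,w["pixels"][182:222,324:328].mean((1,2)).astype(int))
A=Ro.from_quat(d["q"]); th=np.linspace(0,2*np.pi,60)
for dz in(-3,-6,-9): print(dz,min(wproj(d,A.apply([.8+13*np.cos(t),k,dz+13*np.sin(t)])+d["tcp"])[1] for t in th for k in(102,90)))
```

```text
[216.1 156.6] [376.2 191.4] [12  7 64]
disc [606.3 281.6  52.3] [606.8 282.1  52.4]
55 [606.9 280.7  55. ] [609.5 279.1  55. ]
63 [608.7 278.2  63. ] [617.5 270.2  63. ]
w3 [161 160 159 158 157 159 158 148 118  83  74  89 113 122 127 121 107  85
  68  65  67  71  74  68  41  14   8  10  11   5   5  15  36  55  55  35
  23  22  20  19]
w6 [167 165 166 162 167 190 225 240 242 242 242 242 235 196 122  74  90 114
 128 130 125 102  77  65  63  66  71  63  35  12   8   7   5  11  14  39
  64  59  35  22]
-3 189.8533198469122
-6 193.40023983280753
-9 196.92727960380864
```

The disc top triangulates at z 52.3, the same as the two flush discs (51.6 and 51.8), so it is home. The pusher axis is pitched 2.5° in the tool. I'll go back over the rest, entering lengthwise to stay clear of the beaker, and check that the bystanders haven't moved.

```bash
cat >> plan.py <<'E'
RP=TILT@Ro.from_euler('x',2.5,degrees=True).as_matrix()
F2=np.array([649.8,-273.5,34.1]); TP=F2-RP@np.array([.4,102,-8.])
E
python3 - <<'E'
from plan import *
np.set_printoptions(precision=1,suppress=True)
a=np.load("scene0.npz")["pixels"];b=np.load("scene6.npz")["pixels"]
df=cv2.GaussianBlur(cv2.absdiff(a,b).max(2),(3,3),0); m=(df>25).astype(np.uint8)
n,l,st,c=cv2.connectedComponentsWithStats(m); print([tuple(s) for s in st[1:] if s[4]>6 and s[1]>120])
T=np.load("top0.npz"); print("beaker base",onz(T,(449,155),0),"rim",onz(T,(459,146),85)); print("TP",TP)
plan(np.array([600,-200,255.]),DOWN,10,step=38)
E
```

```text
[(np.int32(219), np.int32(132), np.int32(35), np.int32(14), np.int32(295)), (np.int32(182), np.int32(160), np.int32(8), np.int32(7), np.int32(19)), (np.int32(206), np.int32(163), np.int32(19), np.int32(8), np.int32(50)), (np.int32(221), np.int32(169), np.int32(5), np.int32(3), np.int32(10)), (np.int32(370), np.int32(186), np.int32(13), np.int32(10), np.int32(85)), (np.int32(331), np.int32(211), np.int32(4), np.int32(8), np.int32(18)), (np.int32(178), np.int32(241), np.int32(27), np.int32(35), np.int32(464)), (np.int32(207), np.int32(282), np.int32(11), np.int32(14), np.int32(96))]
beaker base [ 733.3 -262.3    0. ] rim [ 726.7 -258.6   85. ]
TP [ 604.1 -288.3  124.4]
t 10.75 pos [616.6 159.2 234.4] dist [ -16.6 -359.2   20.6] rot [0.2 0.2 0.1] rows 10 F [-0.2  0.3 -1.3] w 21.8 q [ 0.1  0.2  1.5 -0.   1.4  1.4]
[{"x": 34.0, "y": -2.0, "z": -13.0, "wx": 0.0, "wy": 0.0, "wz": 0.0}, {"x": 34.0, "y": -2.0, "z": -13.0, "wx": 0.0, "wy": 0.0, "wz": 0.0}, {"x": 34.0, "y": -2.0, "z": -13.0, "wx": 0.0, "wy": 0.0, "wz": 0.0}, {"x": 34.0, "y": -2.0, "z": -13.0, "wx": 0.0, "wy": 0.0, "wz": 0.0}, {"x": 34.0, "y": -2.0, "z": -13.0, "wx": 0.0, "wy": 0.0, "wz": 0.0}]
[{"x": 34.0, "y": -2.0, "z": -13.0, "wx": 0.0, "wy": 0.0, "wz": 0.0}, {"x": 34.0, "y": -2.0, "z": -13.0, "wx": 0.0, "wy": 0.0, "wz": 0.0}, {"x": 34.0, "y": -2.0, "z": -13.0, "wx": 0.0, "wy": 0.0, "wz": 0.0}, {"x": 34.0, "y": -2.0, "z": -13.0, "wx": 0.0, "wy": 0.0, "wz": 0.0}, {"x": 34.0, "y": -2.0, "z": -13.0, "wx": 0.0, "wy": 0.0, "wz": 0.0}]
```

Bystanders are unchanged. The computed replace pose (604.1,-288.3,124.4) matches the original grasp TCP (603.9,-288.5,124.2).

Request:
play_rows --increments '[{"x": 34,"y": -2,"z": -13,"wx": 0,"wy": 0,"wz": 0},{"x": 34,"y": -2,"z": -13,"wx": 0,"wy": 0,"wz": 0},{"x": 34,"y": -2,"z": -13,"wx": 0,"wy": 0,"wz": 0},{"x": 34,"y": -2,"z": -13,"wx": 0,"wy": 0,"wz": 0},{"x": 34,"y": -2,"z": -13,"wx": 0,"wy": 0,"wz": 0}]'

```text
time_s: 11.17
tcp_pos: [608.8, -13.6, 240.5]
orientation: [0.579, -0.41, 0.404, -0.578]
wrist_force: [0.6, -0.3, -2.7]
gripper_width: 0.244
```

Request:
play_rows --increments '[{"x": 34,"y": -2,"z": -13,"wx": 0,"wy": 0,"wz": 0},{"x": 34,"y": -2,"z": -13,"wx": 0,"wy": 0,"wz": 0},{"x": 34,"y": -2,"z": -13,"wx": 0,"wy": 0,"wz": 0},{"x": 30,"y": -2,"z": -12,"wx": 0,"wy": 0,"wz": 0},{"x": 20,"y": -2,"z": -8,"wx": 0,"wy": 0,"wz": 0}]'

```text
time_s: 11.58
tcp_pos: [605.2, -179.0, 247.3]
orientation: [0.58, -0.409, 0.401, -0.579]
wrist_force: [0.9, 0.8, -2.7]
gripper_width: 0.253
```

```bash
python3 -c "
from plan import *
plan(TP+15*OPEN+100*PZ,RP,10,step=25,ang=5)"
```

```text
t 11.58 pos [ 605.2 -179.   247.3] dist [ -36.2 -120.9  -28.7] rot [33.   1.6 -0.9] rows 7 F [ 0.9  0.8 -2.7] w 22.0 q [-0.41  0.24  1.49  0.    1.42  0.81]
[{"x": 14.0, "y": 4.0, "z": -11.0, "wx": 4.7, "wy": 0.2, "wz": -0.1}, {"x": 15.0, "y": 3.0, "z": -11.0, "wx": 4.7, "wy": 0.2, "wz": -0.1}, {"x": 15.0, "y": 2.0, "z": -11.0, "wx": 4.7, "wy": 0.2, "wz": -0.1}, {"x": 15.0, "y": 1.0, "z": -11.0, "wx": 4.7, "wy": 0.2, "wz": -0.1}, {"x": 15.0, "y": 1.0, "z": -11.0, "wx": 4.7, "wy": 0.2, "wz": -0.1}]
[{"x": 15.0, "y": -0.0, "z": -11.0, "wx": 4.7, "wy": 0.2, "wz": -0.1}, {"x": 15.0, "y": -1.0, "z": -11.0, "wx": 4.7, "wy": 0.2, "wz": -0.1}]
```

Request:
play_rows --increments '[{"x": 15,"y": 0,"z": -11,"wx": 4.7,"wy": 0.2,"wz": -0.1},{"x": 15,"y": 0,"z": -11,"wx": 4.7,"wy": 0.2,"wz": -0.1},{"x": 15,"y": 1,"z": -11,"wx": 4.7,"wy": 0.2,"wz": -0.1},{"x": 15,"y": 2,"z": -11,"wx": 4.7,"wy": 0.2,"wz": -0.1},{"x": 15,"y": 1,"z": -11,"wx": 4.7,"wy": 0.2,"wz": -0.1}]'

```text
time_s: 12.0
tcp_pos: [587.0, -267.1, 233.3]
orientation: [-0.445, 0.314, -0.484, 0.685]
wrist_force: [0.6, 0.2, -2.3]
gripper_width: 0.255
```

Request:
play_rows --increments '[{"x": 15,"y": 0,"z": -11,"wx": 4.7,"wy": 0.2,"wz": -0.1},{"x": 15,"y": 0,"z": -11,"wx": 4.7,"wy": 0.2,"wz": -0.1},{"x": 0,"y": 0,"z": 0,"wx": 0,"wy": 0,"wz": 0},{"x": 0,"y": 0,"z": 0,"wx": 0,"wy": 0,"wz": 0}]'

```text
time_s: 12.33
tcp_pos: [576.4, -303.6, 219.2]
orientation: [-0.383, 0.275, -0.512, 0.718]
wrist_force: [0.5, -0.5, -1.0]
gripper_width: 0.251
```

```bash
python3 -c "
from plan import *
plan(TP+12*OPEN+85*PZ,RP,10,step=25,ang=5)"
```

```text
t 12.33 pos [ 576.4 -303.6  219.2] dist [ -2.8   5.1 -15.2] rot [-1.3  0.4 -0.4] rows 1 F [ 0.5 -0.5 -1. ] w 21.9 q [-0.88  0.09  1.81  0.63  1.09  0.11]
[{"x": -6.0, "y": 12.0, "z": -9.0, "wx": -1.3, "wy": 0.4, "wz": -0.4}]
```

Request:
play_rows --increments '[{"x": -6,"y": 5,"z": -8,"wx": -1.3,"wy": 0.4,"wz": -0.4},{"x": 0,"y": 4,"z": 0,"wx": 0,"wy": 0,"wz": 0},{"x": 0,"y": 0,"z": 0,"wx": 0,"wy": 0,"wz": 0},{"x": 0,"y": 0,"z": 0,"wx": 0,"wy": 0,"wz": 0}]'

```text
time_s: 12.67
tcp_pos: [574.7, -293.3, 205.6]
orientation: [-0.393, 0.283, -0.51, 0.711]
wrist_force: [1.2, 0.1, -1.2]
gripper_width: 0.255
```

Run:
```python
from plan import *
from station import snapshot
np.set_printoptions(precision=1,suppress=True)
s=ctrl.read_state(); d=snapshot("wrist"); d.update(tcp=s["tcp_pos"],q=s["orientation"]); np.savez("wrist7.npz",**d)
plan(TP+10*OPEN+40*PZ,RP,10,step=12,ang=5,dec=1)
A=Ro.from_quat(d["q"]); th=np.linspace(0,2*np.pi,60)
for dz in(-5,-8): 
    w=np.array([wproj(d,A.apply([.4+13*np.cos(t),k,dz+13*np.sin(t)])+d["tcp"]) for t in th for k in(102,90)]); print(dz,w.min(0),w.max(0))
print("col",d["pixels"][182:215,324:328].mean((1,2)).astype(int)); print("row",d["pixels"][206:209,302:352].mean((0,2)).astype(int))
print("foot rest proj",wproj(d,F2))
```

```text
t 12.72 pos [ 574.8 -293.3  205.8] dist [ 18.5   1.4 -41.7] rot [ 0.4  0.2 -0.3] rows 4 F [-0.2  0.2 -1.9] w 21.7 q [-0.8  0.1  1.8  0.6  1.1  0.1]
[{"x": 1.2, "y": 11.2, "z": -1.7, "wx": 0.1, "wy": 0.1, "wz": -0.1}, {"x": 1.2, "y": 11.2, "z": -1.8, "wx": 0.1, "wy": 0.1, "wz": -0.1}, {"x": 1.1, "y": 11.2, "z": -1.8, "wx": 0.1, "wy": 0.1, "wz": -0.1}, {"x": 1.1, "y": 11.2, "z": -1.8, "wx": 0.1, "wy": 0.1, "wz": -0.1}]
-5 [308.7 192.6] [341.3 227.3]
-8 [308.8 196.1] [341.2 230.7]
col [242 241 241 241 243 242 217 146  92  82  82  84  90 106 120 134 156 178
 191 195 188 171 146 131 128 131 131 114  71  32  13  13  14]
row [232 203 165 157 162 163 160 154 151 163 184 192 193 187 165 140 124 121
 122 122 124 124 128 129 132 132 131 128 126 125 126 135 154 176 188 193
 188 164 125  93  76  66  58  57  74 104 136 158 163 165]
foot rest proj [329.7 203.9]
```

Request:
play_rows --increments '[{"x": 2,"y": 11,"z": -3,"wx": 0,"wy": 0,"wz": 0},{"x": 1,"y": 11,"z": -2,"wx": 0,"wy": 0,"wz": 0},{"x": 1,"y": 11,"z": -1,"wx": 0,"wy": 0,"wz": 0},{"x": 1,"y": 11,"z": -1,"wx": 0,"wy": 0,"wz": 0},{"x": 0,"y": 0,"z": 0,"wx": 0,"wy": 0,"wz": 0}]'

```text
time_s: 13.13
tcp_pos: [596.8, -290.9, 162.2]
orientation: [-0.394, 0.281, -0.509, 0.712]
wrist_force: [-0.5, 0.1, -2.5]
gripper_width: 0.25
```

Run:
```python
from plan import *
plan(TP+7*OPEN+8*PZ,RP,10,step=10,ang=5,dec=1)
```

```text
t 13.13 pos [ 596.8 -290.9  162.2] dist [  9.3   3.2 -27.3] rot [ 0.3  0.5 -0.2] rows 3 F [-0.5  0.1 -2.5] w 21.8 q [-0.82  0.18  1.82  0.62  0.98  0.11]
[{"x": -0.0, "y": 9.5, "z": -2.1, "wx": 0.1, "wy": 0.2, "wz": -0.1}, {"x": -0.0, "y": 9.5, "z": -2.1, "wx": 0.1, "wy": 0.2, "wz": -0.1}, {"x": -0.0, "y": 9.4, "z": -2.1, "wx": 0.1, "wy": 0.2, "wz": -0.1}]
```

Request:
play_rows --increments '[{"x": 0,"y": 9,"z": -2,"wx": 0,"wy": 0.4,"wz": 0},{"x": 0,"y": 9,"z": -2,"wx": 0,"wy": 0,"wz": 0},{"x": 0,"y": 8,"z": -2,"wx": 0,"wy": 0,"wz": 0},{"x": 0,"y": 0,"z": 0,"wx": 0,"wy": 0,"wz": 0},{"x": 0,"y": 0,"z": 0,"wx": 0,"wy": 0,"wz": 0}]'

```text
time_s: 13.55
tcp_pos: [605.5, -287.0, 131.6]
orientation: [-0.391, 0.285, -0.51, 0.711]
wrist_force: [-1.1, 0.1, -1.9]
gripper_width: 0.249
```

Run:
```python
from plan import *
plan(TP+1*OPEN+2*PZ,RP,10,step=3,ang=5,dec=1)
```

```text
t 13.55 pos [ 605.5 -287.   131.6] dist [-1.6 -1.3 -4.9] rot [ 0.4 -0.1 -0.4] rows 2 F [-1.1  0.1 -1.9] w 21.7 q [-0.8   0.23  1.83  0.64  0.93  0.09]
[{"x": 0.4, "y": 1.6, "z": -2.1, "wx": 0.2, "wy": -0.0, "wz": -0.2}, {"x": 0.4, "y": 1.6, "z": -2.1, "wx": 0.2, "wy": -0.0, "wz": -0.2}]
```

Request:
play_rows --increments '[{"x": 0.5,"y": 1,"z": -1.5,"wx": 0,"wy": 0,"wz": 0},{"x": 0,"y": 1,"z": -1.5,"wx": 0,"wy": 0,"wz": 0}]'

```text
time_s: 13.72
tcp_pos: [604.4, -288.2, 128.5]
orientation: [-0.391, 0.285, -0.51, 0.711]
wrist_force: [0.0, 0.5, -1.0]
gripper_width: 0.255
```

Request:
play_rows --increments '[{"x": 0,"y": 0.5,"z": -1.5,"wx": 0,"wy": 0,"wz": 0},{"x": 0,"y": 0.5,"z": -1.5,"wx": 0,"wy": 0,"wz": 0}]'

```text
time_s: 13.88
tcp_pos: [603.0, -289.1, 127.1]
orientation: [-0.391, 0.284, -0.51, 0.711]
wrist_force: [2.7, 3.5, 2.3]
gripper_width: 0.251
```

Run:
```python
from plan import *
s=ctrl.read_state(); print("F tool",Ro.from_quat(s["orientation"]).inv().apply(s["wrist_force"]).round(1))
plan(TP,RP,10,step=3,ang=5,dec=1)
```

```text
F tool [-2.4  0.1  4.3]
t 13.88 pos [ 603.  -289.1  127.1] dist [ 1.1  0.8 -2.7] rot [ 0.3 -0.  -0.3] rows 2 F [2.7 3.5 2.3] w 21.8 q [-0.81  0.24  1.83  0.65  0.93  0.08]
[{"x": -0.2, "y": 1.5, "z": -0.2, "wx": 0.1, "wy": -0.0, "wz": -0.2}, {"x": -0.2, "y": 1.5, "z": -0.2, "wx": 0.1, "wy": -0.0, "wz": -0.2}]
```

It has seated against the V, with a force of +4 N out of the trough. I'll slide it down to the stop.

Request:
play_rows --increments '[{"x": -0.5,"y": 1.5,"z": 0,"wx": 0,"wy": 0,"wz": 0},{"x": 0,"y": 1.5,"z": 0,"wx": 0,"wy": 0,"wz": 0}]'

```text
time_s: 14.05
tcp_pos: [604.5, -288.7, 125.5]
orientation: [-0.391, 0.283, -0.511, 0.711]
wrist_force: [-0.3, -0.5, -2.1]
gripper_width: 0.252
```

Request:
play_rows --increments '[{"x": 0,"y": 1.5,"z": 0,"wx": 0,"wy": 0,"wz": 0},{"x": 0,"y": 1.5,"z": 0,"wx": 0,"wy": 0,"wz": 0}]'

```text
time_s: 14.22
tcp_pos: [606.0, -288.6, 124.4]
orientation: [-0.391, 0.283, -0.511, 0.711]
wrist_force: [-16.7, 1.2, 19.9]
gripper_width: 0.249
```

Run:
```python
from plan import *
s=ctrl.read_state(); print("F tool",Ro.from_quat(s["orientation"]).inv().apply(s["wrist_force"]).round(1))
plan(TP,RP,10,step=3,ang=5,dec=1)
```

```text
F tool [ -6.5 -25.1  -2.5]
t 14.22 pos [ 606.  -288.6  124.4] dist [-1.9  0.4  0. ] rot [ 0.2  0.1 -0.2] rows 1 F [-16.7   1.2  19.9] w 21.7 q [-0.8   0.25  1.83  0.65  0.92  0.08]
[{"x": -0.9, "y": -0.9, "z": -1.4, "wx": 0.2, "wy": 0.1, "wz": -0.2}]
```

The foot is on the stop, at 25 N along the axis. I'll relax back, ease into the V, then open.

Request:
play_rows --increments '[{"x": -0.7,"y": -0.8,"z": -1.5,"wx": 0,"wy": 0,"wz": 0},{"x": 0,"y": 0,"z": -0.5,"wx": 0,"wy": 0,"wz": 0}]'

```text
time_s: 14.38
tcp_pos: [604.2, -288.4, 125.1]
orientation: [-0.391, 0.282, -0.511, 0.712]
wrist_force: [1.4, 1.5, 0.4]
gripper_width: 0.253
```

Run:
```python
from plan import *
s=ctrl.read_state(); print("F tool",Ro.from_quat(s["orientation"]).inv().apply(s["wrist_force"]).round(1))
plan(TP,RP,10,step=3,ang=5,dec=1)
```

```text
F tool [-1.   0.6  1.8]
t 14.38 pos [ 604.2 -288.4  125.1] dist [-0.1  0.1 -0.6] rot [ 0.2  0.1 -0.2] rows 1 F [1.4 1.5 0.4] w 22.0 q [-0.81  0.24  1.83  0.66  0.92  0.07]
[{"x": -0.2, "y": 0.5, "z": -0.4, "wx": 0.2, "wy": 0.1, "wz": -0.2}]
```

Forces are near zero and the pose is within 0.6 mm of the original. Opening.

Request:
play_rows --increments '[{"x": 0,"y": 0,"z": 0,"wx": 0,"wy": 0,"wz": 0},{"x": 0,"y": 0,"z": 0,"wx": 0,"wy": 0,"wz": 0},{"x": 0,"y": 0,"z": 0,"wx": 0,"wy": 0,"wz": 0},{"x": 0,"y": 0,"z": 0,"wx": 0,"wy": 0,"wz": 0},{"x": 0,"y": 0,"z": 0,"wx": 0,"wy": 0,"wz": 0}]' --fingers 50

```text
time_s: 14.8
tcp_pos: [604.7, -289.6, 125.4]
orientation: [-0.391, 0.281, -0.512, 0.711]
wrist_force: [1.0, -0.1, -0.2]
gripper_width: 0.528
```

Run:
```python
from plan import *
plan(FOOT+98*PZ,TILT,1,dec=1)
plan(FOOT+220*PZ,TILT,10,step=25,dec=1)
```

```text
t 14.8 pos [ 604.7 -289.6  125.4] dist [-0.9  1.  -6.6] rot [-2.4  0.1 -0.1] rows 1 F [ 1.  -0.1 -0.2] w 45.9 q [-0.81  0.24  1.83  0.66  0.92  0.07]
[{"x": -1.3, "y": 5.3, "z": -4.0, "wx": -2.4, "wy": 0.1, "wz": -0.1}]
t 14.8 pos [ 604.7 -289.6  125.4] dist [-58.8 -18.2  99.1] rot [-2.4  0.1 -0.1] rows 5 F [ 1.  -0.1 -0.2] w 45.9 q [-0.81  0.24  1.83  0.66  0.92  0.07]
[{"x": -0.3, "y": -23.3, "z": 0.2, "wx": -0.5, "wy": 0.0, "wz": -0.0}, {"x": -0.3, "y": -23.3, "z": 0.0, "wx": -0.5, "wy": 0.0, "wz": -0.0}, {"x": -0.3, "y": -23.3, "z": -0.2, "wx": -0.5, "wy": 0.0, "wz": -0.0}, {"x": -0.3, "y": -23.3, "z": -0.4, "wx": -0.5, "wy": 0.0, "wz": -0.0}, {"x": -0.3, "y": -23.3, "z": -0.6, "wx": -0.5, "wy": 0.0, "wz": -0.0}]
```

Request:
play_rows --increments '[{"x": 0,"y": -10,"z": 0,"wx": -0.5,"wy": 0,"wz": 0},{"x": 0,"y": -22,"z": 0,"wx": -0.5,"wy": 0,"wz": 0},{"x": 0,"y": -25,"z": 0,"wx": -0.5,"wy": 0,"wz": 0},{"x": 0,"y": -30,"z": 0,"wx": -0.5,"wy": 0,"wz": 0},{"x": 0,"y": -35,"z": 0,"wx": 0,"wy": 0,"wz": 0}]'

```text
time_s: 15.22
tcp_pos: [540.2, -305.9, 225.6]
orientation: [-0.404, 0.298, -0.501, 0.705]
wrist_force: [1.0, -0.0, 1.2]
gripper_width: 0.578
```

Request:
play_rows --increments '[{"x": -20,"y": -35,"z": -5,"wx": 0,"wy": 0,"wz": 0},{"x": -40,"y": 0,"z": -10,"wx": 0,"wy": 0,"wz": 0},{"x": -40,"y": 0,"z": -10,"wx": 0,"wy": 0,"wz": 0},{"x": -40,"y": 0,"z": -10,"wx": 0,"wy": 0,"wz": 0},{"x": -30,"y": 0,"z": 0,"wx": 0,"wy": 0,"wz": 0}]'

```text
time_s: 15.63
tcp_pos: [438.6, -167.6, 253.3]
orientation: [-0.407, 0.292, -0.51, 0.699]
wrist_force: [-0.2, -0.1, 0.3]
gripper_width: 0.569
```

Request:
play_rows --increments '[{"x": 0,"y": 0,"z": 0,"wx": 0,"wy": 0,"wz": 0},{"x": 0,"y": 0,"z": 0,"wx": 0,"wy": 0,"wz": 0},{"x": 0,"y": 0,"z": 0,"wx": 0,"wy": 0,"wz": 0},{"x": 0,"y": 0,"z": 0,"wx": 0,"wy": 0,"wz": 0}]'

```text
time_s: 15.97
tcp_pos: [436.7, -164.6, 256.1]
orientation: [-0.409, 0.289, -0.511, 0.699]
wrist_force: [-0.5, -0.1, 0.6]
gripper_width: 0.574
```

Run:
```python
from plan import *
from station import snapshot
np.set_printoptions(precision=1,suppress=True)
plan(FOOT+220*PZ,TILT,1,show=False)
S=snapshot("scene");T=snapshot("top"); W=snapshot("wrist"); np.savez("scene9.npz",**S);np.savez("top9.npz",**T)
S0=np.load("scene0.npz");T0=np.load("top0.npz")
for n,a,b in(("scene",S0["pixels"],S["pixels"]),("top",T0["pixels"],T["pixels"])):
    m=(cv2.GaussianBlur(cv2.absdiff(a,b).max(2),(3,3),0)>25).astype(np.uint8); k,l,st,c=cv2.connectedComponentsWithStats(m); print(n,[tuple(map(int,s)) for s in st[1:] if s[4]>8])
def r(p,w,h): return cv2.resize(p,(w,h),interpolation=cv2.INTER_CUBIC)
f=lambda P,k:np.clip(P.astype(float)*k,0,255).astype(np.uint8)
top=np.hstack([r(S0["pixels"][230:320,170:260],266,266),r(S["pixels"][230:320,170:260],266,266),r(S["pixels"][165:255,310:400],266,266)])
bot=np.hstack([f(r(T0["pixels"][160:220,435:495],266,266),1.6),f(r(T["pixels"][160:220,435:495],266,266),1.6),r(W["pixels"],266,266)])
cv2.imwrite("pics/p9.png",np.vstack([top,bot])[:,:,::-1])
```

```text
t 15.97 pos [ 436.7 -164.6  256.1] dist [ 109.3 -143.2  -31.5] rot [0.1 0.1 0.9] rows 5 F [-0.5 -0.1  0.6] w 49.9 q [-0.9 -0.5  2.2  0.5  1.2  0.2]
scene [(94, 0, 120, 52, 4158), (184, 0, 8, 10, 45), (238, 0, 26, 44, 676), (354, 0, 24, 29, 624), (225, 22, 37, 41, 582), (337, 32, 53, 53, 1246), (200, 47, 12, 13, 100), (186, 49, 7, 2, 13), (130, 56, 69, 113, 2523), (210, 57, 50, 45, 1303), (174, 67, 16, 4, 20), (187, 72, 14, 11, 84), (214, 106, 10, 20, 127), (350, 116, 39, 15, 328), (198, 122, 7, 5, 12), (189, 127, 8, 4, 12), (242, 131, 118, 22, 1076), (219, 133, 21, 18, 222), (164, 153, 115, 105, 4069), (195, 167, 15, 4, 29), (370, 186, 13, 9, 78)]
top [(233, 175, 6, 3, 11), (237, 182, 9, 9, 33), (237, 240, 390, 160, 29053), (39, 297, 195, 103, 8010), (0, 335, 61, 65, 2647)]
```

View pics/p9.png

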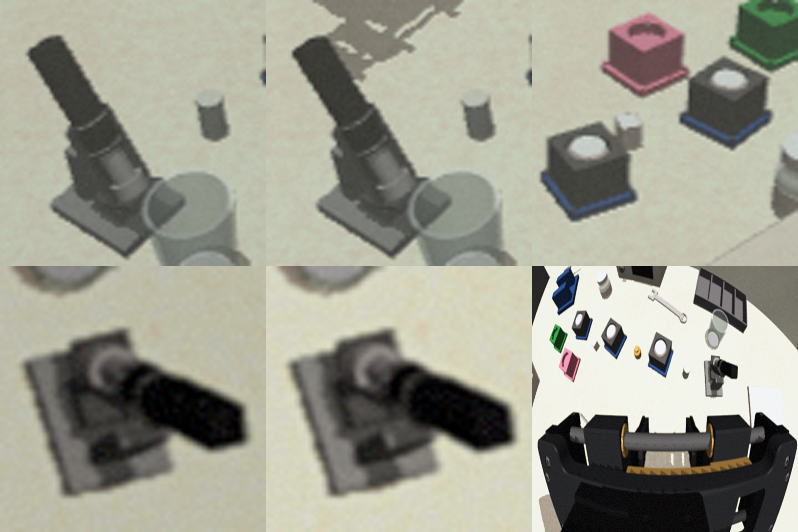

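Before and after views of the pusher in its rest match, with no pixel difference there in either camera. The bench differs only at the pressed disc and at the arm and its shadow, and the gripper is clear. Handing in.

```bash
python3 -c "
from station import ctrl
print(ctrl.sign_off())"
```

```text
the job is handed in; nothing more can be done
None
```

The proud disc, in the right-hand cell at about (607, 282) mm, is pressed home. The pusher is back in its rest, and I handed the job in at about 16 s of the 48 s.

**Pressing:** I took the pusher by its square handle along its axis and lifted it out by the open side. Held upright, it touched the disc at tool height 164 mm. The catches yielded at around 10–14 N, and I kept pushing to about 22 N, with the disc on the floor 7–8 mm lower. The gripper did not touch the disc.

**Last checks:**
- **Disc:** its top measured 52.3 mm high, against 51.6 and 51.8 mm for the two flush discs, and 58 mm before pressing. By the same method a flush top (55 mm) reads about 3 mm low.
- **Pusher:** the scene and top pictures showed no difference from the start at the rest or at any bystander. The only changes were the pressed disc and the arm with its shadow.

**What went less well:** the firm push made the foot creep about 3 mm sideways and tipped the pusher about 2.5° in the grip. I corrected for the tilt when laying it back. The foot met the stop at about 25 N before I eased off and released.

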